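# Hang the glazed basket pot and lock it with the press-fit keeper cap

## Robot

A 7-joint arm with a two-finger parallel gripper is mounted at the origin on the work surface; the furniture and walls round the work are solid. World frame = base frame: x ahead of the robot, y to its left, z up, the work surface at z = 0. Lengths are in m, angles in rad, forces in N, time in s.
With the tool pointing down it reaches from about 0.4 to 0.85 m from the base axis. Payload 10.4 kg.
Tool frame: the origin (TCP) lies on the front face of the gripper's body, between the roots of the fingers; the fingertips stand 73 mm ahead of it and the grasp point (between the pads) lies 54 mm ahead of it; z points along the fingers, y is the direction in which the jaws open and shut (so a half turn about z gives the same grasp; the last joint's range is limited). The gripper opens to 85 mm and grips with 20 to 120 N. Pads are 22 mm wide; open, the fingers measure 114 mm over their backs; the gripper's body (76 mm by 85 mm) begins 54 mm behind the grasp point. The pads swing forward as they close: fully open they stand 13 mm farther back than shut.
Start: joints at [1.083, 0.332, -0.065, 1.46, 0.022, 1.35, -0.088], TCP at [0.28, -0.559, 0.304] pointing down, gripper open.
Joint ranges: [-2.6, 2.6], [-0.5, 2.12], [-1.47, 1.34], [0.16, 2.42], [-1.27, 4.41], [0.06, 2.06], [-2.6, 2.6]. Speed limits (rad/s): [2.22, 2.22, 2.79, 2.79, 3.14, 3.14, 3.14].

## Interface

Orientations are given as a unit quaternion [x, y, z, w].
In Python, from station import r gives the robot as it stands.
- The arm moves only by the tool drive_tool, never from a script. Its argument "rows" is a list of rows, each an object with "slide": the shift along the world's x, y, z in m, a list of three; "rot": the turn, a rotation vector about the world's x, y, z in degrees, a list of three. A call has 1 to 12 rows; each row shifts and turns the pose as measured when the row begins; what a row does not reach is not made up. A row lasts 1/10 s, in which the tool goes at most 50 mm and 8.59 degrees, less where a joint would pass 70% of its speed; a pose out of reach is approached as far as the arm can. A call with a gripper value outside its range is refused whole. "claw" is the closure, from 0 (fully open) to 1 (shut), set as the call begins (left out, the last holds). The fingers move at their own pace and stop on an object; "newtons" is the grip in N (left out, the last holds). Time passes only in rows, so rows that do not move let the fingers close. It gives the time, the measured TCP pose, the force and the opening at its end, in the units of the state.
- r.read_state(): the state, without advancing time (a new reading comes with each control period).
- r.snapshot(name): name is "scene" or "side" or "wrist"; returns a dict with "image" (480x640x3 uint8, blue, green, red), "fx", "fy", "cx", "cy" (pixels), "R" (3x3) and "t" (3): a world point X has camera coordinates R X + t; the wrist camera has in their place "T_tool_cam" (4x4, takes a point from camera to tool coordinates, whose origin is the TCP and whose axes are the flange's). Camera axes: x right, y down, z forward; pixel columns grow to the right and rows downward; lengths in m; the calibration is good to about 2 mm. A picture is of the moment at which its call begins: read the wrist's pose just before it. There is no depth.
- r.finish_job(): hands the job in, once; it reports no verdict.
The state is a dict: "clock": time; "qpos": joint angles; "qd": joint speeds; "tau": joint torques, N m; "eef_pos": TCP position; "eef_rot": TCP orientation; "ft_force": force on the tool from outside, world axes, zero at the start; "wrist_torque": the same for the moment, N m; "grip_width": finger opening in m.
Only numpy, scipy, OpenCV 4.12 (cv2) and the standard library are available. Lean on these libraries where they do the work, as an engineer would, in place of code of your own. Each camera call takes 0.05 s, during which the arm holds its last target.

## Task

Put the finished blue basket pot out on the display stand: hang it by its handle on the stand's hook and let go of it. Then lock the hook with the red keeper cap: press the cap, mouth down, onto the white stud on the hook's upturned end until it clicks, and keep pressing firmly after the click so that the rubber washer under it is squeezed; the program finishes while still pressing the cap down like that. Leave the mushroom, the pumpkin and the bead bowl where they stand.

Things in the scene. Friction and masses are not known exactly. Their poses are not given: they have to be found in the camera images.
- pot_crown (a point): Centre of the crown (top) of the pot's handle: a straight level strap, 80 mm long along this point's y, 13 mm thick (x), 10 mm high (z, up); the point is in its middle, 150 mm above the pot's foot. Pinch it on its two faces (closing along x) about 34 mm to one side of the middle, so that the fingers stay clear of the hook.
- pot: Blue glazed stoneware basket pot, loose, 0.2 to 0.33 kg, upright on the table: bowl 108 mm across the rim, 60 mm high, with a rigid strap handle arching over it in the pot's y-z plane. The handle's opening is about 85 mm wide and 85 mm high (rim to underside of the crown, 145 mm above the foot). Origin: centre of the foot; z up.
- stand: Fixed display stand. Origin on the table; z up; its hook points along -x (roughly to the robot). Dark wood board (x -75 to 95, y +-65, 18 mm thick), 14 mm steel rod at x 78, from its top an arm 14 mm wide, 237-242 mm high (nut to 246), runs forward to x -11, a riser goes down there, then the hook's flat runs on to the upturned end at x -45 mm, which bears the stud.
- hook_flat (a point): Where the handle rests: middle of the hook's level flat, 200 mm above the table; bar 14 mm wide, 5 mm thick. Axes as the stand. The riser (x +11.75) and the stud's collar (x -11.75) leave 23.5 mm for the 13 mm strap. Bring the loop in along +x with the crown over the stud (top 39 mm above the flat) and the pot's rim below the bar, then lower the crown, parallel to y, onto the flat.
- stud_seat (a point): On the upright stud's axis, at the relaxed washer's top: 22.25 mm in front (-x) of hook_flat, 20 mm above the flat. Axes as the stand. The white nylon stud is a split ball of springy prongs, 19.6 mm wide 9 mm above the washer, top at 18.5. The cap's lip meets it about 13 mm above the washer, needs 10 to 16 N, and snaps home 9 to 2 mm above it: the force drops.
- washer: Black rubber washer on the steel collar below the stud, 21 mm across, 4 mm thick. It gives like a spring of about 4 N per mm, at most 3 mm.
- cap_center (a point): Middle of the keeper cap (on its axis, half-way up): 17 mm above its mouth; z points to its domed closed end.
- cap: Red ribbed plastic cap, loose, 30 g, 44 mm across, 34 mm high, standing on the table mouth down. Inside the mouth a lip 3 mm thick with a 16 mm hole, then a wider hollow to 25 mm depth. It is round: its turn does not matter. On the stud keep the fingers left and right of the hook (along the stand's y): the riser is 12 mm behind the cap. Origin: centre of the mouth.
- mushroom: Bystander: small unfired clay mushroom, 62 x 64 x 60 mm, loose on the table. Origin: centre of the foot.
- pumpkin: Bystander: unfired clay pumpkin, 121 mm across, 103 mm high, loose. Origin: centre of the foot.
- bead_bowl: Bystander: teal bowl of beads, 128 mm across, 64 mm high, loose. Origin: centre of the foot.
Not all that is in view belongs to the job. What is shaped like the pot but purple is not meant.

How it is judged:
By the outcome, as a careful person would: the job done as asked, in the order asked, and still so for the second after the job is handed in, while the arm keeps its last pose, push and grip.
It also fails if it takes over 72 s, if anything falls off the work surface, if the arm or the gripper's body presses on something with over 40 N, if the wrist force passes 120 N, or if a joint passes its speed limit or range.

## Working session

There is one attempt and no reset: what is moved stays moved. The work goes in short steps, Python scripts to look and compute and a tool call to move; the robot and the scene stay as the last step left them, time stands still between calls to the robot, and variables do not carry over. Pictures are saved under pics/ and viewed, and the job is handed in when it is done.

Besides the shell and the picture viewer there is one more tool, called after "Call:" by a JSON object that holds its "api" and its "payload", one argument or row to a line. drive_tool: Moves the arm, as the interface text tells. Its arguments: {"type":"object","properties":{"rows":{"type":"array"},"claw":{"type":"number"},"newtons":{"type":"number"}},"required":["rows"]}

```bash
ls; mkdir -p pics
python3 - <<'E'
from station import r
import cv2,pickle
s=r.read_state();print(s)
d={}
for n in("scene","side","wrist"):
    p=r.snapshot(n);cv2.imwrite(f"pics/{n}0.png",p["image"]);d[n]=p
    print(n,{k:v for k,v in p.items() if k!="image"})
pickle.dump((s,d),open("s0.pkl","wb"))
E
```

```text
pics
{'clock': 0.0, 'qpos': array([ 1.08342633,  0.33288912, -0.06472391,  1.46096811,  0.02157592,
        1.34986836, -0.08849192]), 'qd': array([-0.00022451,  0.00087869, -0.00047836, -0.00084987,  0.00025102,
       -0.00032568, -0.0009545 ]), 'tau': array([-2.83713043e-04, -6.25433135e+01,  4.91910393e-02, -3.91610205e+01,
        1.63045147e-02,  9.74198570e-03, -1.10213176e-05]), 'eef_pos': array([ 0.28003023, -0.55844874,  0.30309233]), 'eef_rot': array([ 9.73114243e-01,  2.30321845e-01, -1.82596971e-04, -6.95730227e-04]), 'ft_force': array([-0.71337531, -0.11473318,  0.11346659]), 'wrist_torque': array([-0.03764391, -0.04709206, -0.00767074]), 'grip_width': 0.08541446223497491}
scene {'fx': 569.1648210356619, 'fy': 569.1648210356619, 'cx': 320.61919706066664, 'cy': 241.25297198583579, 'R': array([[-0.68504805, -0.72808845, -0.02442085],
       [-0.28359058,  0.29740442, -0.91166167],
       [ 0.6710332 , -0.61760652, -0.41021534]]), 't': array([0.37371153, 0.2736746 , 1.0851724 ])}
side {'fx': 454.9473945736996, 'fy': 454.9473945736996, 'cx': 318.84447879646075, 'cy': 241.64629806131106, 'R': array([[-0.93063289, -0.36591129, -0.00560026],
       [-0.20806018,  0.54163084, -0.81446117],
       [ 0.30105381, -0.75679915, -0.58019104]]), 't': array([0.49579283, 0.22968239, 0.90404532])}
wrist {'fx': 337.3579624641336, 'fy': 337.3579624641336, 'cx': 317.7951276096185, 'cy': 244.19486529910725, 'T_tool_cam': array([[-6.59260553e-05, -9.61158148e-01, -2.75998206e-01,
         6.98859257e-02],
       [ 9.99999737e-01,  1.36019408e-04, -7.12548837e-04,
        -3.18909952e-04],
       [ 7.22413234e-04, -2.75998180e-01,  9.61157886e-01,
        -6.93713037e-02],
       [ 0.00000000e+00,  0.00000000e+00,  0.00000000e+00,
         1.00000000e+00]])}
```

View pics/scene0.png

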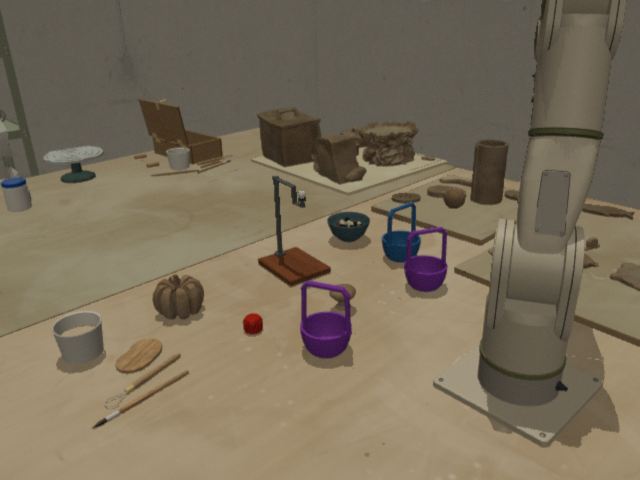

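View pics/side0.png

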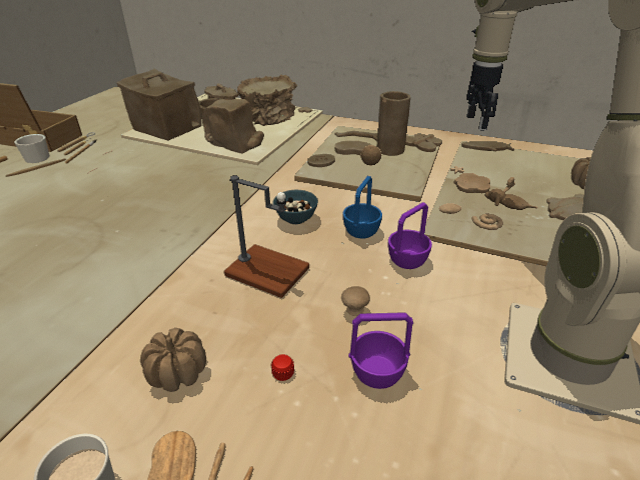

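View pics/wrist0.png

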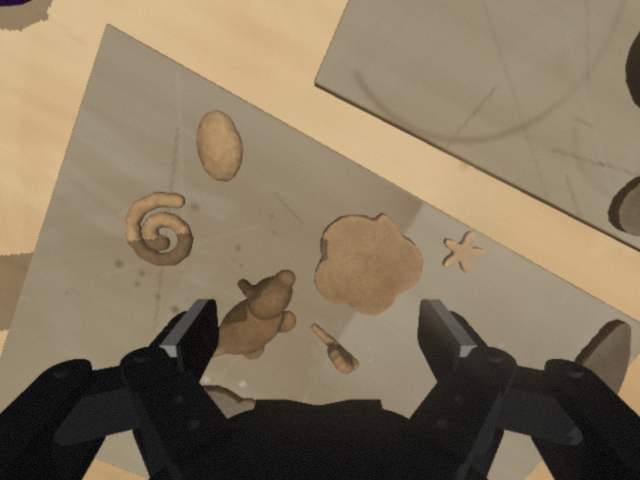

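The two fixed views show the blue pot at about (401,240) in scene and (362,215) in side. The red cap is at (253,324) and (283,367), and the hook with the white stud is at (300,195) and (281,197). Next I'll zoom in on these.

Run:
```python
import cv2,pickle,numpy as np
s,d=pickle.load(open("s0.pkl","rb"))
a=d["scene"]["image"];b=d["side"]["image"]
def c(im,x,y,w,h,f): return cv2.resize(im[y:y+h,x:x+w],None,fx=f,fy=f,interpolation=cv2.INTER_CUBIC)
cv2.imwrite("pics/c1.png",np.hstack([c(a,250,165,100,125,4),c(b,215,165,100,125,4)]))
cv2.imwrite("pics/c2.png",np.hstack([c(a,360,190,80,85,5),c(b,325,165,80,85,5)]))
```

```text
(no output)
```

View pics/c1.png

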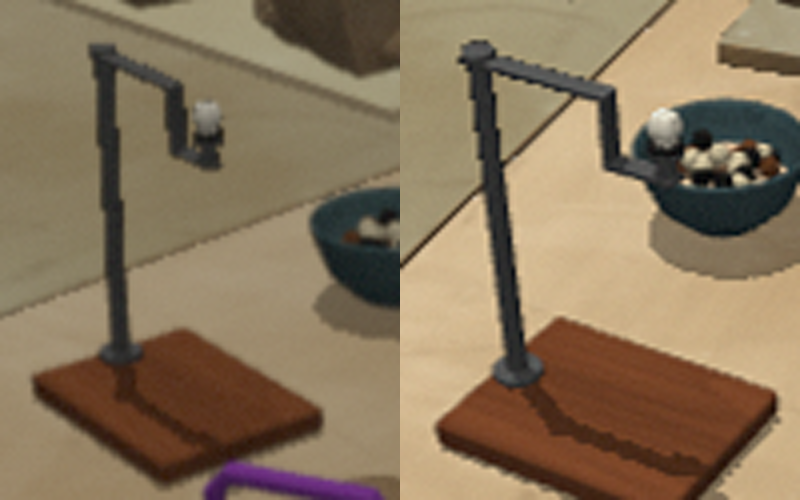

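View pics/c2.png

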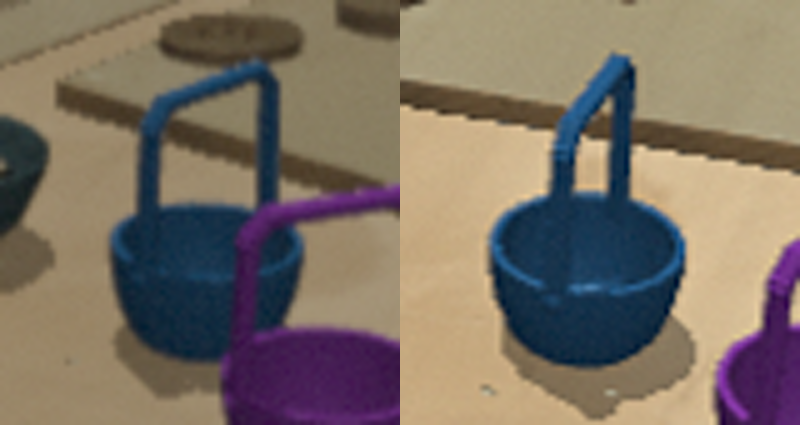

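```bash
cat > h.py <<'E'
import numpy as np,cv2
from scipy.spatial.transform import Rotation as Ro
def cam(p,s=None):
    if "R" in p: R=p["R"];t=p["t"]; return -R.T@t,R.T
    T=p["T_tool_cam"];Q=Ro.from_quat(s["eef_rot"]).as_matrix()
    return Q@T[:3,3]+s["eef_pos"],Q@T[:3,:3]
def ray(p,uv,s=None):
    o,A=cam(p,s);v=A@np.array([(uv[0]-p["cx"])/p["fx"],(uv[1]-p["cy"])/p["fy"],1]);return o,v/np.linalg.norm(v)
def plane(p,uv,z,s=None):
    o,v=ray(p,uv,s);return o+v*(z-o[2])/v[2]
def tri(L):
    A=0;b=0
    for o,v in L:
        M=np.eye(3)-np.outer(v,v);A=A+M;b=b+M@o
    X=np.linalg.solve(A,b);return X,[np.linalg.norm((np.eye(3)-np.outer(v,v))@(X-o)) for o,v in L]
def proj(p,X,s=None):
    o,A=cam(p,s);c=A.T@(np.asarray(X)-o);return np.array([c[0]/c[2]*p["fx"]+p["cx"],c[1]/c[2]*p["fy"]+p["cy"]])
E
python3 - <<'E'
import pickle;from h import *
np.set_printoptions(precision=4,suppress=True)
s,d=pickle.load(open("s0.pkl","rb"));a=d["scene"];b=d["side"]
S=lambda x,y:(x/4+250-.4,y/4+165-.4);D=lambda x,y:(x/4+215-.4,y/4+165-.4)
for n,L,p in(("scene",[S(35,380),S(182,328),S(322,415),S(165,472)],a),("side",[D(40,430),D(160,320),D(375,400),D(252,475)],b)):
    P=np.array([plane(p,u,.018) for u in L]);print(n,P[:,:2],P.mean(0), [np.linalg.norm(P[i]-P[i-1]) for i in range(4)])
print("stud",tri([ray(a,S(208,118)),ray(b,D(265,130))]))
print("nut top",tri([ray(a,S(102,50)),ray(b,D(78,52))]))
print("arm corner",tri([ray(a,S(176,90)),ray(b,D(210,95))]))
S=lambda x,y:(x/5+360-.4,y/5+190-.4);D=lambda x,y:(x/5+325-.4,y/5+165-.4)
print("crown L",tri([ray(a,S(155,105)),ray(b,D(165,125))]),"R",tri([ray(a,S(262,68)),ray(b,D(220,60))]))
print("rim c",plane(a,S(206,237),.06),plane(b,D(187,242),.06))
for n in("scene","side"):
    h=cv2.cvtColor(d[n]["image"],cv2.COLOR_BGR2HSV);m=((h[...,0]<5)|(h[...,0]>174))&(h[...,1]>190)&(h[...,2]>70)
    k,l,st,c=cv2.connectedComponentsWithStats(m.astype(np.uint8));i=1+np.argmax(st[1:,4]);print(n,st[i],c[i],plane(d[n],c[i],.017))
    x,y,w,hh=st[i][:4];print(plane(d[n],(x+w/2-.5,y+hh/2-.5),.017))
# others
for n,u in (("pump",(179,297)),("bowl",(349,227)),("mush",(343,292)),("purp1",(326,335)),("purp2",(426,273))): print(n,plane(a,u,.03))
E
```

```text
scene [[ 0.7619  0.0316]
 [ 0.7532 -0.0949]
 [ 0.5814 -0.0689]
 [ 0.5959  0.0557]] [ 0.6731 -0.0191  0.018 ] [np.float64(0.16778945603226209), np.float64(0.12684928655615144), np.float64(0.17382891343053383), np.float64(0.1254213543115993)]
side [[ 0.7645  0.0325]
 [ 0.7505 -0.0944]
 [ 0.5868 -0.0671]
 [ 0.6269  0.0239]] [ 0.6822 -0.0263  0.018 ] [np.float64(0.13788316207983198), np.float64(0.12772580921740517), np.float64(0.16591975458886885), np.float64(0.09950146918150293)]
stud (array([ 0.625 , -0.0168,  0.2288]), [np.float64(0.0006496726374705174), np.float64(0.0006496726374704443)])
nut top (array([ 0.7466, -0.0323,  0.2441]), [np.float64(0.0004931007829687147), np.float64(0.0004931007829687487)])
arm corner (array([ 0.6601, -0.0221,  0.239 ]), [np.float64(0.0006698208112218105), np.float64(0.0006698208112218064)])
crown L (array([ 0.5204, -0.2387,  0.1512]), [np.float64(0.0009890615655105863), np.float64(0.0009890615655107028)]) R (array([ 0.5158, -0.323 ,  0.1493]), [np.float64(0.00016999432378481667), np.float64(0.00016999432378480233)])
rim c [ 0.5179 -0.2822  0.06  ] [ 0.5162 -0.2792  0.06  ]
scene [244 314  18  20 285] [252.5509 323.393 ] [0.5129 0.2395 0.017 ]
[0.5126 0.2398 0.017 ]
side [272 355  22  26 460] [282.3304 367.2152] [0.5129 0.2402 0.017 ]
[0.5123 0.2407 0.017 ]
pump [0.7166 0.3047 0.03  ]
bowl [ 0.722  -0.2858  0.03  ]
mush [0.4521 0.013  0.03  ]
purp1 [0.348  0.1692 0.03  ]
purp2 [ 0.3701 -0.2039  0.03  ]
```

Call:
{"api": "drive_tool", "payload": {
  "rows": [
    {"slide": [0.024,0.031,0.004],"rot": [0,0,6]},
    {"slide": [0.024,0.031,0.004],"rot": [0,0,6]},
    {"slide": [0.024,0.031,0.004],"rot": [0,0,6]},
    {"slide": [0.024,0.031,0.004],"rot": [0,0,6]},
    {"slide": [0.024,0.031,0.004],"rot": [0,0,6]},
    {"slide": [0.024,0.031,0.004],"rot": [0,0,6]},
    {"slide": [0.024,0.031,0.004],"rot": [0,0,6]},
    {"slide": [0.024,0.031,0.004],"rot": [0,0,6]},
    {"slide": [0.024,0.031,0.004],"rot": [0,0,6]},
    {"slide": [0.024,0.031,0.004],"rot": [0,0,6]},
    {"slide": [0,0,0],"rot": [0,0,0]}
  ],
  "claw": 0,
  "newtons": 70
}}

```text
clock: 1.25
eef_pos: [0.5233, -0.2341, 0.3416]
eef_rot: [0.714, 0.7, -0.002, -0.001]
ft_force: [0.6, -0.1, 0.3]
grip_width: 0.0854
```

```bash
cat >> h.py <<'E'
import pickle
def look(tag,names=("wrist",)):
    from station import r
    out={}
    for n in names:
        s=r.read_state();p=r.snapshot(n);cv2.imwrite(f"pics/{n}_{tag}.png",p["image"]);out[n]=(s,p)
    pickle.dump(out,open(tag+".pkl","wb"));s=r.read_state()
    ang=np.degrees(np.arctan2(*Ro.from_quat(s["eef_rot"]).as_matrix()[[1,0],1]))
    R=Ro.from_quat(s["eef_rot"]).as_matrix()
    print(round(s["clock"],2),"pos",s["eef_pos"].round(4),"ydir",ang.round(2),"zax",R[:,2].round(4),"F",s["ft_force"].round(2),"T",s["wrist_torque"].round(2),"w",round(s["grip_width"],4),"q",s["qpos"].round(2))
    return out
E
python3 -c "
from h import *
look('w1')"
```

```text
1.3 pos [ 0.5219 -0.2368  0.3412] ydir -1.43 zax [-0.0061 -0.0024 -1.    ] F [-0.23 -0.12  0.97] T [-0.06  0.01  0.01] w 0.0852 q [ 0.71  0.23 -0.43  1.52  0.1   1.41  0.25]
```

View pics/wrist_w1.png

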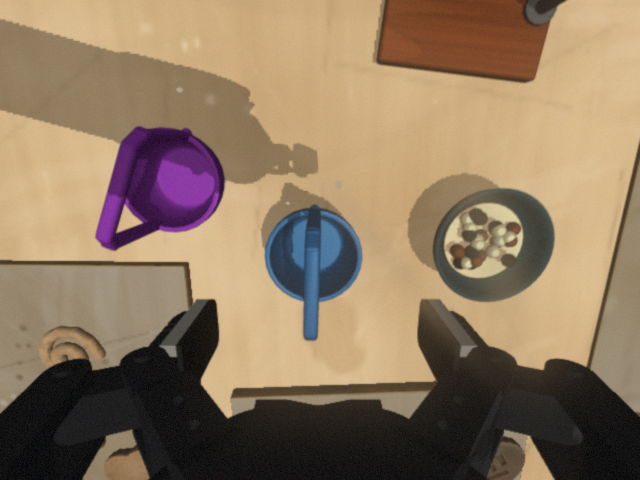

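The wrist view shows the blue strap running nearly vertical from (314,220) to (311,338). I'll fit its centre line at z=0.155.

Run:
```python
from h import *
o=pickle.load(open("w1.pkl","rb"));s,p=o["wrist"]
im=p["image"];cv2.imwrite("pics/c3.png",cv2.resize(im[190:350,240:390],None,fx=4,fy=4,interpolation=cv2.INTER_NEAREST))
h=cv2.cvtColor(im,cv2.COLOR_BGR2HSV)
for y in range(215,342,6): print(y,[tuple(h[y,x])[2] for x in range(298,328,1)])
```

```text
215 [np.uint8(99), np.uint8(102), np.uint8(120), np.uint8(134), np.uint8(131), np.uint8(123), np.uint8(116), np.uint8(106), np.uint8(106), np.uint8(94), np.uint8(72), np.uint8(62), np.uint8(60), np.uint8(62), np.uint8(63), np.uint8(61), np.uint8(64), np.uint8(64), np.uint8(61), np.uint8(64), np.uint8(63), np.uint8(66), np.uint8(86), np.uint8(107), np.uint8(118), np.uint8(120), np.uint8(125), np.uint8(131), np.uint8(143), np.uint8(147)]
221 [np.uint8(105), np.uint8(110), np.uint8(118), np.uint8(126), np.uint8(139), np.uint8(147), np.uint8(153), np.uint8(151), np.uint8(145), np.uint8(103), np.uint8(70), np.uint8(64), np.uint8(61), np.uint8(65), np.uint8(60), np.uint8(65), np.uint8(64), np.uint8(64), np.uint8(64), np.uint8(62), np.uint8(60), np.uint8(69), np.uint8(100), np.uint8(145), np.uint8(159), np.uint8(154), np.uint8(151), np.uint8(141), np.uint8(133), np.uint8(120)]
227 [np.uint8(157), np.uint8(160), np.uint8(156), np.uint8(159), np.uint8(159), np.uint8(157), np.uint8(158), np.uint8(148), np.uint8(102), np.uint8(71), np.uint8(80), np.uint8(84), np.uint8(87), np.uint8(90), np.uint
[... 8091 characters left out ...]
135), np.uint8(136), np.uint8(137), np.uint8(133), np.uint8(127), np.uint8(114), np.uint8(113), np.uint8(181), np.uint8(203), np.uint8(205), np.uint8(202), np.uint8(204), np.uint8(203), np.uint8(204), np.uint8(203), np.uint8(203), np.uint8(204)]
341 [np.uint8(215), np.uint8(213), np.uint8(216), np.uint8(217), np.uint8(214), np.uint8(210), np.uint8(212), np.uint8(201), np.uint8(197), np.uint8(187), np.uint8(187), np.uint8(185), np.uint8(186), np.uint8(185), np.uint8(178), np.uint8(180), np.uint8(189), np.uint8(197), np.uint8(202), np.uint8(206), np.uint8(204), np.uint8(205), np.uint8(205), np.uint8(206), np.uint8(206), np.uint8(205), np.uint8(206), np.uint8(206), np.uint8(205), np.uint8(206)]
```

View pics/c3.png

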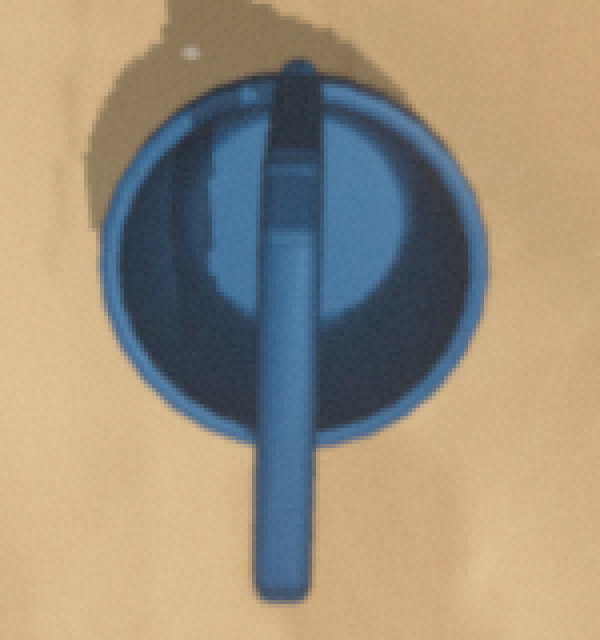

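Run:
```python
from h import *
s,p=pickle.load(open("w1.pkl","rb"))["wrist"]
A=plane(p,(312.3,231),.153,s);B=plane(p,(311.9,257),.153,s);C=plane(p,(310.2,329),.153,s);D=plane(p,(310.1,339),.153,s)
print(A,B,C,D,(A+D)/2); v=B-C;print(np.degrees(np.arctan2(-v[0],v[1])),np.linalg.norm(A-D))
```

```text
[ 0.51788563 -0.22709183  0.153     ] [ 0.51705305 -0.24859958  0.153     ] [ 0.51403156 -0.31352171  0.153     ] [ 0.51369776 -0.3232273   0.153     ] [ 0.5157917  -0.27515956  0.153     ]
-2.6646349446686424 0.0962266496368534
```

Run:
```python
from h import *
s,p=pickle.load(open("w1.pkl","rb"))["wrist"]
L=[plane(p,(240+x/4,190+y/4),.06,s) for x,y in((101,260),(490,260),(310,447),(240,75))]
print(np.array(L))
```

```text
[[ 0.46332459 -0.27599346  0.06      ]
 [ 0.5695594  -0.27785901  0.06      ]
 [ 0.51935493 -0.33287357  0.06      ]
 [ 0.50305023 -0.22563767  0.06      ]]
```

Call:
{"api": "drive_tool", "payload": {
  "rows": [
    {"slide": [-0.004,-0.006,-0.03],"rot": [0.14,-0.35,-1.2]},
    {"slide": [0,0,-0.03],"rot": [0,0,0]},
    {"slide": [0,0,-0.03],"rot": [0,0,0]},
    {"slide": [0,0,0],"rot": [0,0,0]}
  ]
}}

```text
clock: 1.7
eef_pos: [0.5154, -0.2466, 0.2484]
eef_rot: [0.726, 0.688, -0.001, 0.001]
ft_force: [-1.1, 0.5, 0.5]
grip_width: 0.0852
```

```bash
python3 -c "
from h import *
look('w2')"
```

```text
1.75 pos [ 0.5163 -0.2469  0.2509] ydir -3.12 zax [ 0.0026 -0.0033 -1.    ] F [ 0.72  0.35 -0.02] T [ 0.02  0.   -0.  ] w 0.0853 q [ 0.72  0.28 -0.42  1.66  0.12  1.22  0.22]
```

View pics/wrist_w2.png

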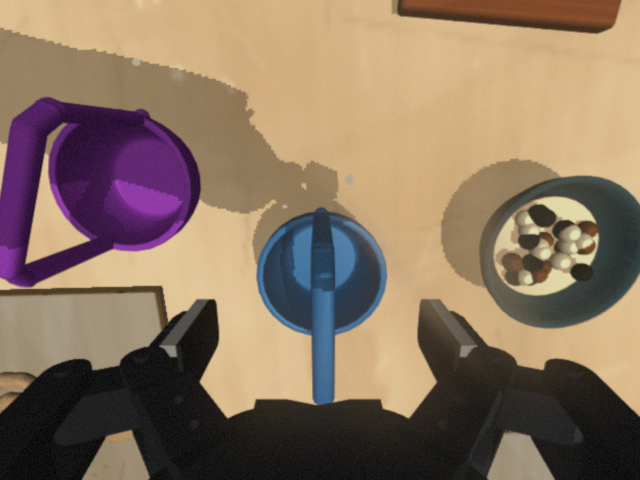

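The strap is vertical at column 323, centred between the jaws. I'll descend and grip.

Call:
{"api": "drive_tool", "payload": {
  "rows": [
    {"slide": [0.001,0.003,-0.023],"rot": [0,0,0.4]},
    {"slide": [0,0,-0.02],"rot": [0,0,0]},
    {"slide": [0,0,0],"rot": [0,0,0]}
  ]
}}

```text
clock: 2.05
eef_pos: [0.5185, -0.2468, 0.2126]
eef_rot: [0.725, 0.689, 0.001, 0.005]
ft_force: [0.1, -0.2, 0.5]
grip_width: 0.0856
```

Call:
{"api": "drive_tool", "payload": {
  "rows": [
    {"slide": [0,0,0],"rot": [0,0,0]},
    {"slide": [0,0,0],"rot": [0,0,0]},
    {"slide": [0,0,0],"rot": [0,0,0]},
    {"slide": [0,0,0],"rot": [0,0,0]},
    {"slide": [0,0,0],"rot": [0,0,0]},
    {"slide": [0,0,0],"rot": [0,0,0]},
    {"slide": [0,0,0],"rot": [0,0,0]},
    {"slide": [0,0,0],"rot": [0,0,0]}
  ],
  "claw": 1,
  "newtons": 80
}}

```text
clock: 2.85
eef_pos: [0.5203, -0.2483, 0.2197]
eef_rot: [0.726, 0.688, 0.002, 0.009]
ft_force: [-0.3, 0.1, 1.3]
grip_width: 0.0102
```

```bash
python3 -c "
from h import *
look('w3',('wrist','side'))"
```

```text
2.95 pos [ 0.5204 -0.2483  0.2197] ydir -3.08 zax [ 0.0148 -0.0106 -0.9998] F [-0.7   0.99  0.39] T [ 0.16  0.14 -0.04] w 0.0099 q [ 0.71  0.31 -0.41  1.69  0.14  1.15  0.21]
```

View pics/side_w3.png

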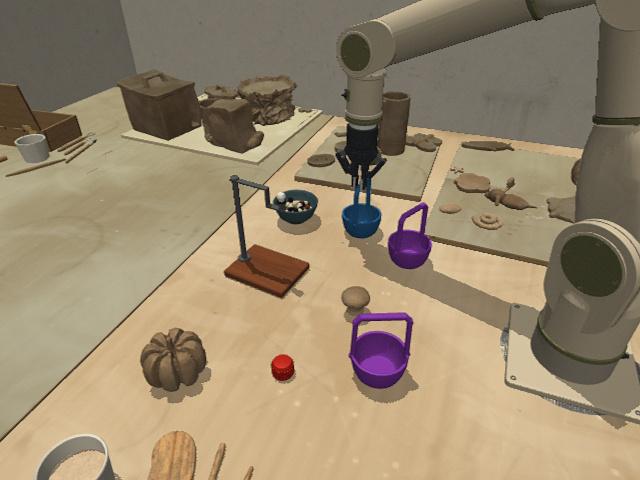

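Width reads 9.9 mm instead of 13, and the tool rode up to z=0.220, so the pads only pinch the rounded top edge. I'll reopen and go lower.

Call:
{"api": "drive_tool", "payload": {
  "rows": [
    {"slide": [0,0,0],"rot": [0,0,0]},
    {"slide": [0,0,0],"rot": [0,0,0]},
    {"slide": [0,0,0],"rot": [0,0,0]},
    {"slide": [-0.002,0.004,-0.005],"rot": [0.6,0.85,0]},
    {"slide": [0,0,-0.005],"rot": [0,0,0]},
    {"slide": [0,0,0],"rot": [0,0,0]}
  ],
  "claw": 0.6
}}

```text
clock: 3.55
eef_pos: [0.5182, -0.2441, 0.2087]
eef_rot: [0.726, 0.688, -0.0, -0.001]
ft_force: [0.2, 0.5, 0.1]
grip_width: 0.0336
```

```bash
python3 -c "
from h import *
look('w4',('wrist','side'))"
```

```text
3.65 pos [ 0.5185 -0.2442  0.2094] ydir -3.08 zax [-4.e-04  2.e-04 -1.e+00] F [-0.22 -0.51 -0.48] T [0.   0.03 0.04] w 0.0342 q [ 0.71  0.32 -0.41  1.7   0.14  1.15  0.2 ]
```

View pics/wrist_w4.png

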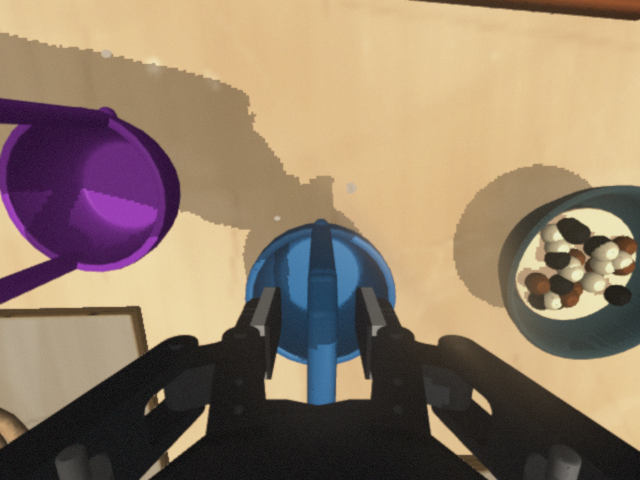

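Call:
{"api": "drive_tool", "payload": {
  "rows": [
    {"slide": [0,0.001,-0.008],"rot": [0,0,0.3]},
    {"slide": [0,0,-0.002],"rot": [0,0,0]},
    {"slide": [0,0,0],"rot": [0,0,0]}
  ]
}}

```text
clock: 3.95
eef_pos: [0.5186, -0.2432, 0.1986]
eef_rot: [0.724, 0.69, -0.0, -0.0]
ft_force: [-0.5, -1.1, -0.1]
grip_width: 0.034
```

Call:
{"api": "drive_tool", "payload": {
  "rows": [
    {"slide": [0,0,0],"rot": [0,0,0]},
    {"slide": [0,0,0],"rot": [0,0,0]},
    {"slide": [0,0,0],"rot": [0,0,0]},
    {"slide": [0,0,0],"rot": [0,0,0]},
    {"slide": [0,0,0],"rot": [0,0,0]}
  ],
  "claw": 1,
  "newtons": 80
}}

```text
clock: 4.45
eef_pos: [0.5187, -0.243, 0.1986]
eef_rot: [0.724, 0.69, 0.0, -0.0]
ft_force: [0.0, 0.6, -1.2]
grip_width: 0.0118
```

```bash
python3 -c "
from h import *
look('w5',('wrist',))"
```

```text
4.5 pos [ 0.5187 -0.243   0.1986] ydir -2.75 zax [ 2.e-04  2.e-04 -1.e+00] F [ 0.11  0.99 -0.34] T [ 0.05 -0.16 -0.03] w 0.0117 q [ 0.71  0.33 -0.41  1.71  0.15  1.13  0.2 ]
```

View pics/wrist_w5.png

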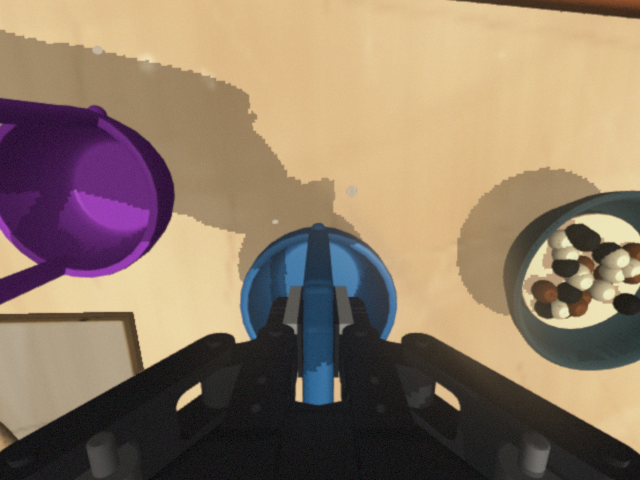

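Call:
{"api": "drive_tool", "payload": {
  "rows": [
    {"slide": [0,0,0.01],"rot": [0,0,0]},
    {"slide": [0,0,0.015],"rot": [0,0,0]},
    {"slide": [0,0,0.02],"rot": [0,0,0]},
    {"slide": [0,0,0.02],"rot": [0,0,0]},
    {"slide": [0,0,0.02],"rot": [0,0,0]},
    {"slide": [0,0,0.015],"rot": [0,0,0]},
    {"slide": [0,0,0.01],"rot": [0,0,0]},
    {"slide": [0,0,0],"rot": [0,0,0]}
  ]
}}

```text
clock: 5.3
eef_pos: [0.5175, -0.2424, 0.3196]
eef_rot: [0.724, 0.69, 0.0, 0.0]
ft_force: [0.3, 0.1, -2.7]
grip_width: 0.0116
```

```bash
python3 -c "
from h import *
look('w6',('wrist','side','scene'))
a=cv2.imread('pics/side_w6.png');b=cv2.imread('pics/scene_w6.png')
cv2.imwrite('pics/c6.png',np.hstack([cv2.resize(a[80:260,290:420],None,fx=3,fy=3),cv2.resize(b[80:260,340:470],None,fx=3,fy=3)]))"
```

```text
5.45 pos [ 0.5167 -0.2423  0.3168] ydir -2.74 zax [-0.0024  0.0014 -1.    ] F [-0.88 -0.06 -3.44] T [ 0.08  0.03 -0.  ] w 0.0117 q [ 0.72  0.24 -0.42  1.57  0.1   1.36  0.24]
```

View pics/wrist_w6.png

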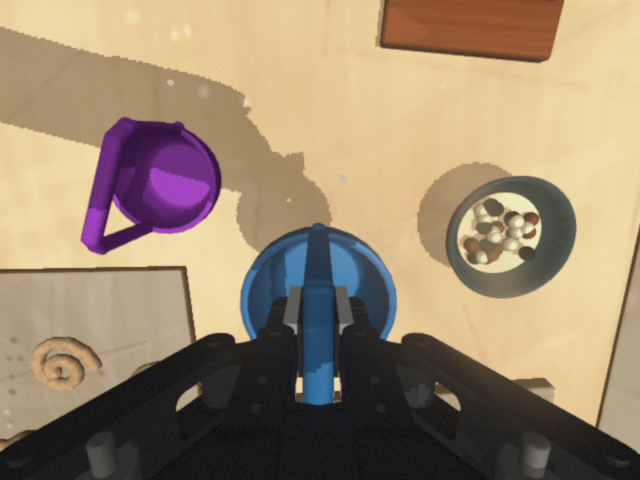

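View pics/c6.png

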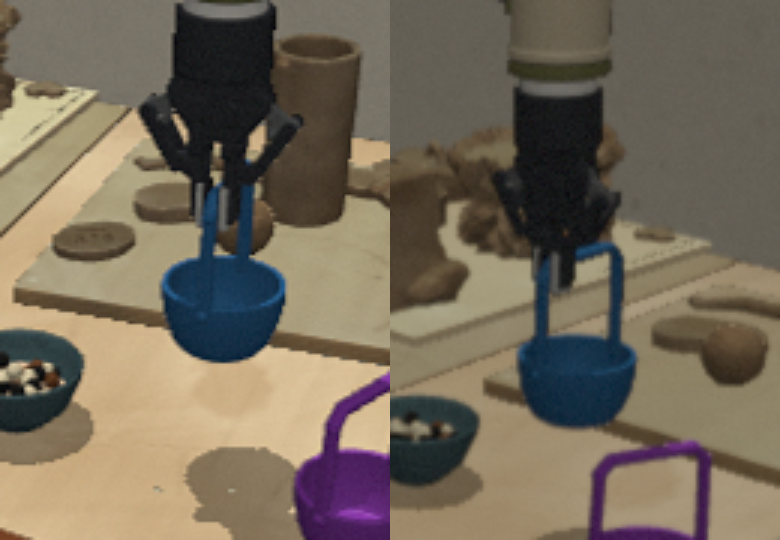

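The pot hangs upright and steady in the grip, with about 3 N on the wrist. I'll carry it to a point in front of the hook.

Call:
{"api": "drive_tool", "payload": {
  "rows": [
    {"slide": [0.0025,0.015,0],"rot": [0,0,-0.46]},
    {"slide": [0.0025,0.027,0],"rot": [0,0,-0.46]},
    {"slide": [0.0025,0.03,0],"rot": [0,0,-0.46]},
    {"slide": [0.0025,0.03,0],"rot": [0,0,-0.46]},
    {"slide": [0.0025,0.03,0],"rot": [0,0,-0.46]},
    {"slide": [0.0025,0.03,0],"rot": [0,0,-0.46]},
    {"slide": [0.0025,0.03,0],"rot": [0,0,-0.46]},
    {"slide": [0.0025,0.03,0],"rot": [0,0,-0.46]},
    {"slide": [0.0025,0.025,0],"rot": [0,0,-0.46]},
    {"slide": [0.0025,0.012,0],"rot": [0,0,-0.46]},
    {"slide": [0,0,0],"rot": [0,0,0]}
  ]
}}

```text
clock: 6.55
eef_pos: [0.5358, 0.0258, 0.3045]
eef_rot: [0.753, 0.658, -0.006, -0.01]
ft_force: [0.5, -0.4, -2.9]
grip_width: 0.0117
```

```bash
python3 -c "
from h import *
look('w7',('wrist','side','scene'))
a=cv2.imread('pics/side_w7.png');b=cv2.imread('pics/scene_w7.png')
cv2.imwrite('pics/c7.png',np.hstack([cv2.resize(a[100:300,215:345],None,fx=3,fy=3),cv2.resize(b[100:300,230:360],None,fx=3,fy=3)]))"
```

```text
6.7 pos [0.536  0.0227 0.3048] ydir -7.89 zax [-0.021   0.0056 -0.9998] F [-0.98  0.42 -2.42] T [ 0.01 -0.07  0.09] w 0.0116 q [ 0.41  0.2  -0.6   1.65  0.1   1.34 -0.35]
```

View pics/wrist_w7.png

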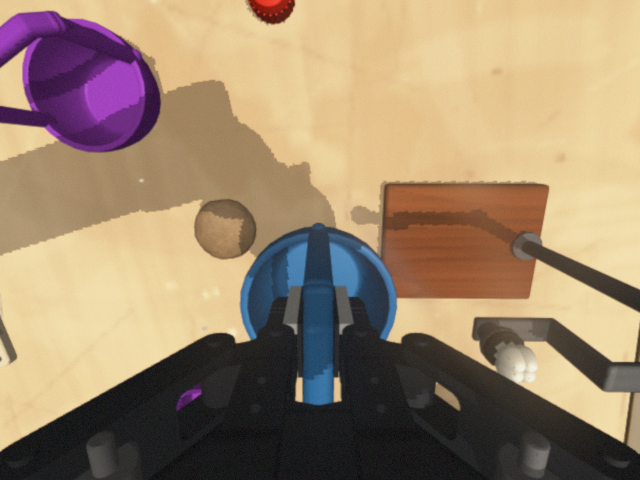

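View pics/c7.png

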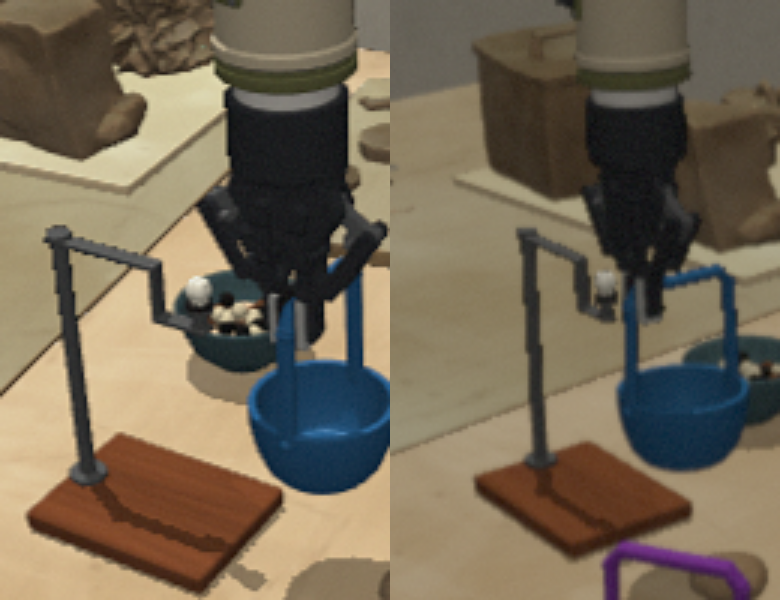

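Run:
```python
from h import *
np.set_printoptions(precision=4,suppress=True)
s,p=pickle.load(open("w7.pkl","rb"))["wrist"]
im=p["image"];cv2.imwrite("pics/c8.png",np.vstack([cv2.resize(im[170:310,370:570],None,fx=3,fy=3),]));cv2.imwrite("pics/c9.png",cv2.resize(im[220:400,460:640],None,fx=3,fy=3))
```

```text
(no output)
```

View pics/c8.png

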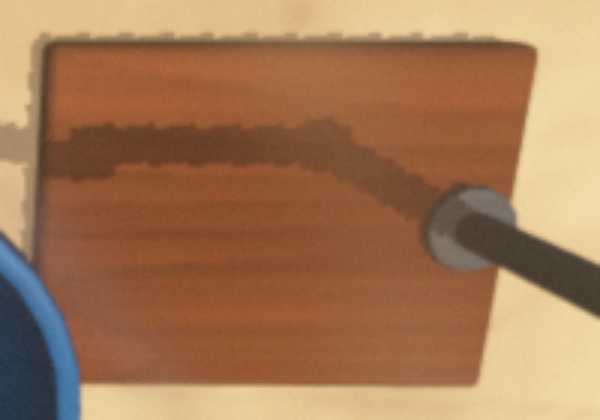

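View pics/c9.png

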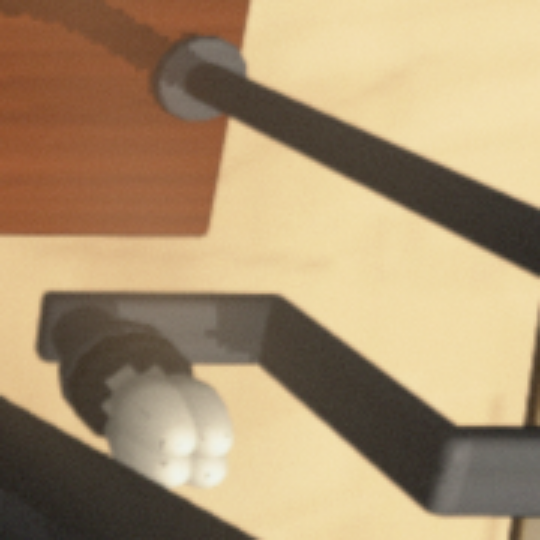

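Run:
```python
from h import *
np.set_printoptions(precision=4,suppress=True)
s,p=pickle.load(open("w7.pkl","rb"))["wrist"]
g=lambda x,y,z:plane(p,(460+x/3-.3,220+y/3-.3),z,s)
def a(u,v): w=v-u;return np.degrees(np.arctan2(w[1],w[0]))
A,B,C=g(45,294,.2),g(278,294,.2),g(265,363,.2);print("flat",A,B,C,a(A,B))
print("studtop",g(197,455,.2385))
print("riser-top edge front arm:",g(455,428,.242),g(430,512,.242),a(g(430,512,.242),g(455,428,.242))-90, "arm",a(g(455,428,.242),g(538,430,.242)))
h=lambda x,y:plane(p,(370+x/3-.3,170+y/3-.3),.018,s)
P=[h(45,43),h(537,47),h(478,385),h(80,383)];print(np.array(P),a(P[0],P[1]),a(P[3],P[2]),a(P[2],P[1])-90)
L=[(s,p)]
sb,b=pickle.load(open("w7.pkl","rb"))["side"];sc,c=pickle.load(open("w7.pkl","rb"))["scene"]
d=g(197,455,.2385)
# nut/stud cross-check from predicted
for X in (d,): print(proj(b,X),proj(c,X))
```

```text
flat [ 0.6182 -0.0073  0.2   ] [ 0.661  -0.0126  0.2   ] [ 0.6593 -0.0271  0.2   ] -6.985573904740949
studtop [ 0.6249 -0.0151  0.2385]
riser-top edge front arm: [ 0.6599 -0.0119  0.242 ] [ 0.6576 -0.0264  0.242 ] -8.896665683678691 arm -8.38358892149454
[[ 0.6027  0.0519  0.018 ]
 [ 0.7694  0.0285  0.018 ]
 [ 0.7537 -0.0968  0.018 ]
 [ 0.6056 -0.0776  0.018 ]] -8.010035586903912 -7.394196349414535 -7.132924702952053
[280.3753 193.219 ] [300.8185 190.8246]
```

Call:
{"api": "drive_tool", "payload": {
  "rows": [
    {"slide": [0,0.004,0.004],"rot": [-0.3,-0.6,0.3]},
    {"slide": [0,0.004,0.003],"rot": [0,-0.6,0]},
    {"slide": [0,0,0],"rot": [0,0,0]},
    {"slide": [0.01,-0.0015,0],"rot": [0,0,0]},
    {"slide": [0.015,-0.002,0],"rot": [0,0,0]},
    {"slide": [0.015,-0.002,0],"rot": [0,0,0]},
    {"slide": [0.01,-0.0015,0],"rot": [0,0,0]},
    {"slide": [0,0,0],"rot": [0,0,0]}
  ]
}}

```text
clock: 7.5
eef_pos: [0.5898, 0.0187, 0.3124]
eef_rot: [0.755, 0.656, 0.0, 0.002]
ft_force: [-0.1, -0.7, -3.3]
grip_width: 0.0119
```

```bash
python3 -c "
from h import *
look('w8',('wrist',))"
```

```text
7.55 pos [0.5892 0.0189 0.3124] ydir -7.95 zax [ 0.0025 -0.0025 -1.    ] F [ 0.01  0.06 -2.66] T [ 0.14  0.04 -0.  ] w 0.0118 q [ 0.37  0.3  -0.59  1.52  0.17  1.36 -0.37]
```

Call:
{"api": "drive_tool", "payload": {
  "rows": [
    {"slide": [0.01,0.002,0],"rot": [0,0,0.3]},
    {"slide": [0.015,-0.001,0],"rot": [0,0,0]},
    {"slide": [0.015,-0.002,0],"rot": [0,0,0]},
    {"slide": [0.012,-0.002,0],"rot": [0,0,0]},
    {"slide": [0.006,-0.001,0],"rot": [0,0,0]},
    {"slide": [0,0,0],"rot": [0,0,0]}
  ]
}}

```text
clock: 8.15
eef_pos: [0.6496, 0.016, 0.3124]
eef_rot: [0.752, 0.659, -0.0, 0.002]
ft_force: [-0.3, 0.4, -2.7]
grip_width: 0.0117
```

```bash
python3 -c "
from h import *
look('w9',('wrist','side','scene'))
a=cv2.imread('pics/side_w9.png');b=cv2.imread('pics/scene_w9.png')
cv2.imwrite('pics/c10.png',np.hstack([cv2.resize(a[130:280,215:345],None,fx=3,fy=3),cv2.resize(b[130:280,230:360],None,fx=3,fy=3)]))"
```

```text
8.3 pos [0.6488 0.0162 0.3129] ydir -7.5 zax [ 0.0024 -0.0034 -1.    ] F [ 0.33  0.54 -2.95] T [ 0.16  0.04 -0.03] w 0.0122 q [ 0.31  0.44 -0.57  1.36  0.24  1.41 -0.38]
```

View pics/wrist_w9.png

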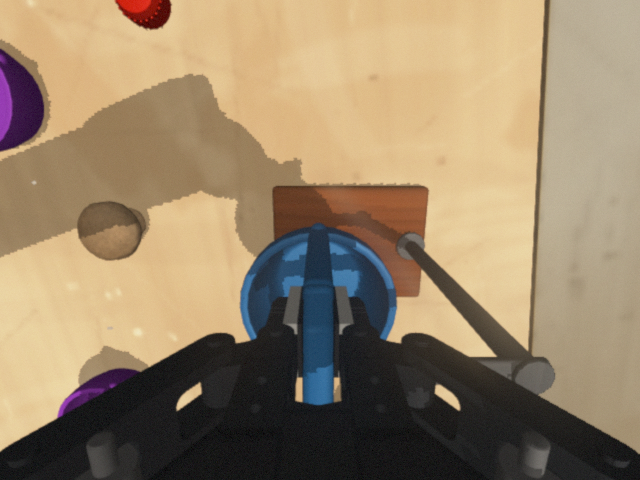

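View pics/c10.png

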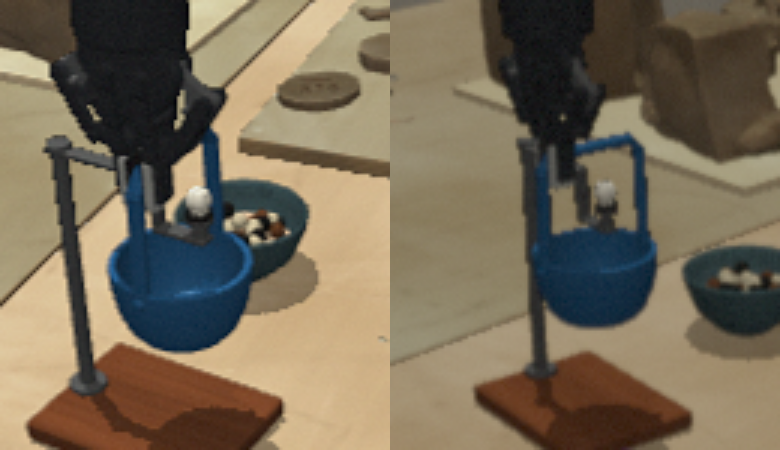

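Call:
{"api": "drive_tool", "payload": {
  "rows": [
    {"slide": [0.003,-0.001,0],"rot": [0.2,0.15,0]},
    {"slide": [0,0,0],"rot": [0,0,0]},
    {"slide": [0,0,-0.01],"rot": [0,0,0]},
    {"slide": [0,0,-0.01],"rot": [0,0,0]},
    {"slide": [0,0,-0.01],"rot": [0,0,0]},
    {"slide": [0,0,0],"rot": [0,0,0]}
  ]
}}

```text
clock: 8.9
eef_pos: [0.6507, 0.0152, 0.2802]
eef_rot: [0.752, 0.659, -0.0, -0.0]
ft_force: [0.7, 0.5, -3.0]
grip_width: 0.0114
```

```bash
python3 -c "
from h import *
look('w10',('wrist','side','scene'))
a=cv2.imread('pics/side_w10.png');b=cv2.imread('pics/scene_w10.png')
cv2.imwrite('pics/c11.png',np.hstack([cv2.resize(a[160:280,235:325],None,fx=4,fy=4),cv2.resize(b[160:280,260:350],None,fx=4,fy=4)]))"
```

```text
9.05 pos [0.6515 0.0154 0.2826] ydir -7.48 zax [ 2.2e-03 -1.0e-04 -1.0e+00] F [-0.2  -0.18 -2.59] T [ 0.07 -0.01  0.02] w 0.0119 q [ 0.31  0.46 -0.56  1.39  0.24  1.36 -0.38]
```

View pics/c11.png

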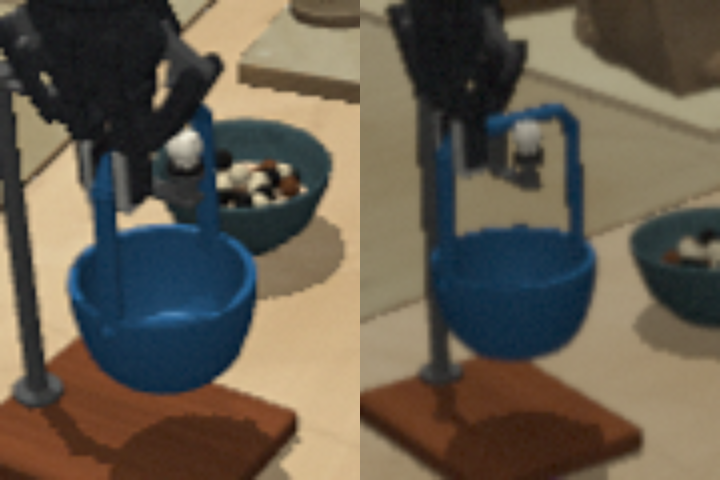

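The stud sits in front of the crown, so the loop is in place. I'll keep lowering and watch the force.

Call:
{"api": "drive_tool", "payload": {
  "rows": [
    {"slide": [0,0,-0.009],"rot": [0,0,0]},
    {"slide": [0,0,-0.009],"rot": [0,0,0]},
    {"slide": [0,0,-0.007],"rot": [0,0,0]},
    {"slide": [0,0,0],"rot": [0,0,0]}
  ]
}}

```text
clock: 9.45
eef_pos: [0.6517, 0.0155, 0.2561]
eef_rot: [0.752, 0.659, 0.001, 0.001]
ft_force: [0.1, -0.4, -3.4]
grip_width: 0.0113
```

Call:
{"api": "drive_tool", "payload": {
  "rows": [
    {"slide": [0,0,-0.003],"rot": [0,0,0]},
    {"slide": [0,0,-0.003],"rot": [0,0,0]}
  ]
}}

```text
clock: 9.65
eef_pos: [0.6522, 0.0156, 0.2525]
eef_rot: [0.752, 0.659, 0.002, 0.002]
ft_force: [-11.1, -1.2, 24.9]
grip_width: 0.0115
```

Call:
{"api": "drive_tool", "payload": {
  "rows": [
    {"slide": [0,0,-0.002],"rot": [0,0,0]},
    {"slide": [0,0,0],"rot": [0,0,0]}
  ]
}}

```text
clock: 9.85
eef_pos: [0.6524, 0.0157, 0.2541]
eef_rot: [0.752, 0.659, 0.003, 0.004]
ft_force: [-0.1, 0.9, -2.9]
grip_width: 0.012
```

```bash
python3 -c "
from h import *
look('w11',('wrist','side','scene'))
a=cv2.imread('pics/side_w11.png');b=cv2.imread('pics/scene_w11.png')
cv2.imwrite('pics/c12.png',np.hstack([cv2.resize(a[160:280,235:325],None,fx=4,fy=4),cv2.resize(b[160:280,260:350],None,fx=4,fy=4)]))"
```

```text
10.0 pos [0.6526 0.0157 0.2534] ydir -7.52 zax [ 0.0086 -0.0014 -1.    ] F [-0.6   0.32  2.72] T [-0.02  0.12 -0.04] w 0.0112 q [ 0.31  0.48 -0.56  1.43  0.26  1.3  -0.39]
```

View pics/c12.png

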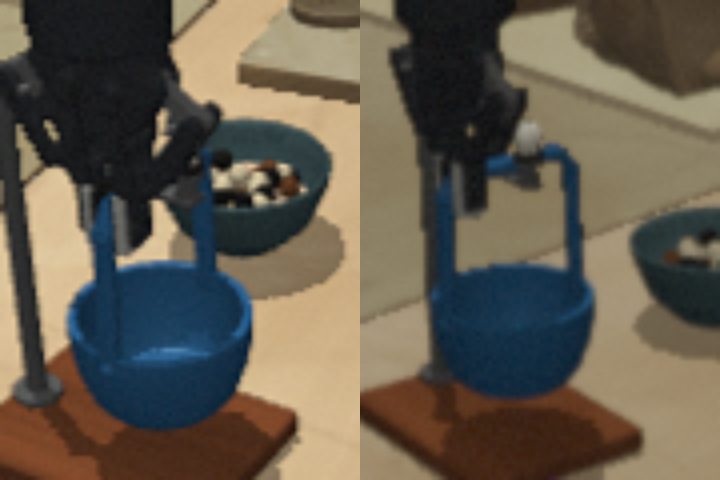

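View pics/wrist_w11.png

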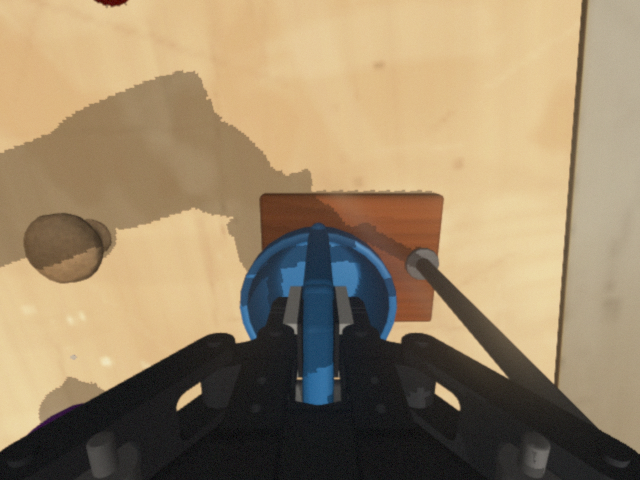

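Expected seat height is 0.205+0.0486=0.2536, which matches, so the crown is on the flat. Now I'll release.

Call:
{"api": "drive_tool", "payload": {
  "rows": [
    {"slide": [0,0,0],"rot": [0,0,0]},
    {"slide": [0,0,0],"rot": [0,0,0]},
    {"slide": [0,0,0],"rot": [0,0,0]},
    {"slide": [0,0,0],"rot": [0,0,0]},
    {"slide": [0,0,0],"rot": [0,0,0]}
  ],
  "claw": 0.6
}}

```text
clock: 10.5
eef_pos: [0.6529, 0.0156, 0.2532]
eef_rot: [0.752, 0.659, 0.003, 0.004]
ft_force: [1.0, -1.0, 0.3]
grip_width: 0.0341
```

```bash
python3 -c "
from h import *
look('w12',('wrist','side','scene'))
a=cv2.imread('pics/side_w12.png');b=cv2.imread('pics/scene_w12.png');c=cv2.imread('pics/wrist_w12.png')
cv2.imwrite('pics/c13.png',np.hstack([cv2.resize(a[160:280,235:325],None,fx=4,fy=4),cv2.resize(b[160:280,260:350],None,fx=4,fy=4)]))"
```

```text
10.65 pos [0.6529 0.0156 0.2532] ydir -7.52 zax [ 0.0091 -0.0013 -1.    ] F [ 0.   -0.22 -0.02] T [-0.05  0.04 -0.02] w 0.034 q [ 0.31  0.48 -0.56  1.43  0.26  1.3  -0.39]
```

View pics/c13.png

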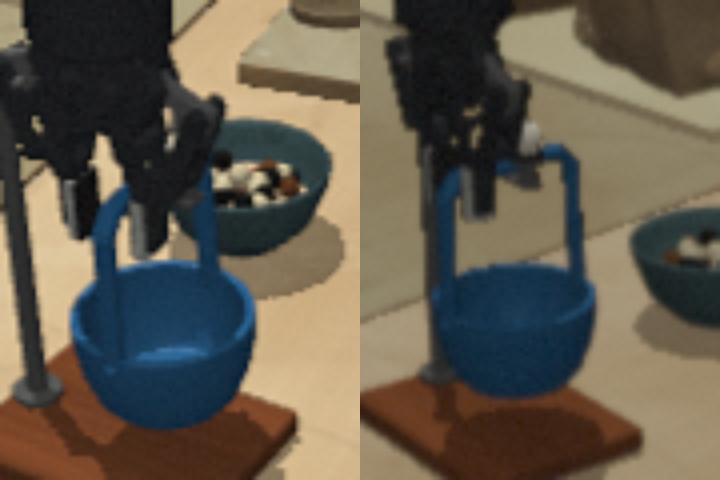

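View pics/wrist_w12.png

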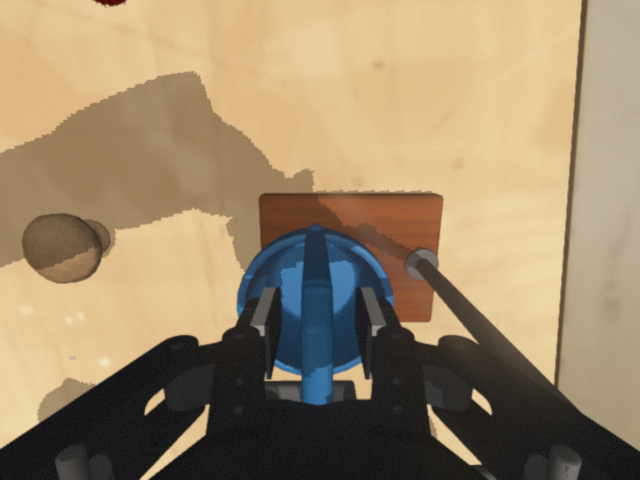

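The pot hangs on the hook between the collar and the riser, and both fingers are clear of the strap. I'll retreat upward, then go to the cap.

Call:
{"api": "drive_tool", "payload": {
  "rows": [
    {"slide": [0,0,0.01],"rot": [0,0,0]},
    {"slide": [0,0,0.02],"rot": [0,0,0]},
    {"slide": [0,0,0.03],"rot": [0,0,0]},
    {"slide": [0,0,0.03],"rot": [0,0,0]},
    {"slide": [0,0,0.015],"rot": [0,0,0]},
    {"slide": [0,0,0],"rot": [0,0,0]}
  ]
}}

```text
clock: 11.25
eef_pos: [0.6519, 0.0157, 0.3652]
eef_rot: [0.752, 0.659, 0.003, 0.003]
ft_force: [-0.2, -0.7, -0.3]
grip_width: 0.0345
```

Call:
{"api": "drive_tool", "payload": {
  "rows": [
    {"slide": [-0.0115,0.019,0],"rot": [0,0,7.5]},
    {"slide": [-0.0115,0.019,0],"rot": [0,0,7.5]},
    {"slide": [-0.0115,0.019,0],"rot": [0,0,7.5]},
    {"slide": [-0.0115,0.019,0],"rot": [0,0,7.5]},
    {"slide": [-0.0115,0.019,0],"rot": [0,0,7.5]},
    {"slide": [-0.0115,0.019,0],"rot": [0,0,7.5]},
    {"slide": [-0.0115,0.019,0],"rot": [0,0,7.5]},
    {"slide": [-0.0115,0.019,0],"rot": [0,0,7.5]},
    {"slide": [-0.0115,0.019,0],"rot": [0,0,7.5]},
    {"slide": [-0.0115,0.019,0],"rot": [0,0,7.5]},
    {"slide": [-0.0115,0.019,0],"rot": [0,0,7.5]},
    {"slide": [-0.0115,0.015,0],"rot": [0,0,7.5]}
  ],
  "claw": 0
}}

```text
clock: 12.45
eef_pos: [0.5069, 0.2436, 0.3581]
eef_rot: [0.037, 0.999, 0.002, -0.001]
ft_force: [-0.1, -0.1, 0.4]
grip_width: 0.0857
```

```bash
python3 -c "
from h import *
look('w13',('wrist','side','scene'))
a=cv2.imread('pics/side_w13.png');b=cv2.imread('pics/scene_w13.png')
cv2.imwrite('pics/c14.png',np.hstack([cv2.resize(a[160:280,235:325],None,fx=4,fy=4),cv2.resize(b[160:280,260:350],None,fx=4,fy=4)]))"
```

```text
12.6 pos [0.507  0.2435 0.3584] ydir 85.45 zax [-0.0016  0.004  -1.    ] F [ 0.78 -0.18 -0.38] T [-0.02 -0.   -0.05] w 0.0854 q [ 0.25  0.3  -0.95  1.51  0.24  1.46  0.79]
```

View pics/c14.png

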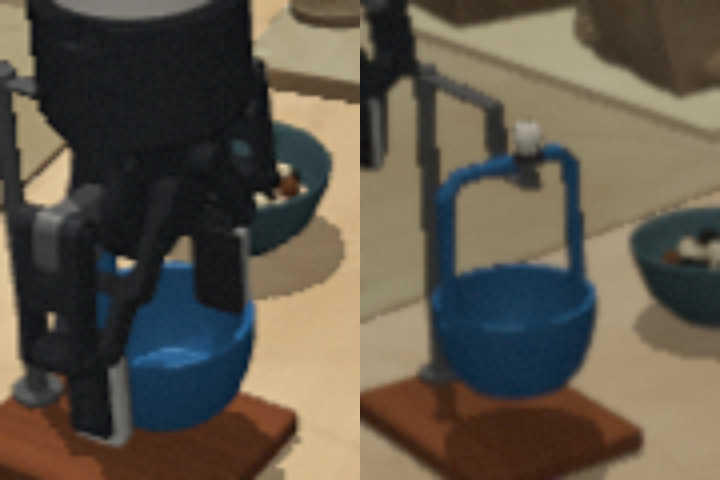

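View pics/wrist_w13.png

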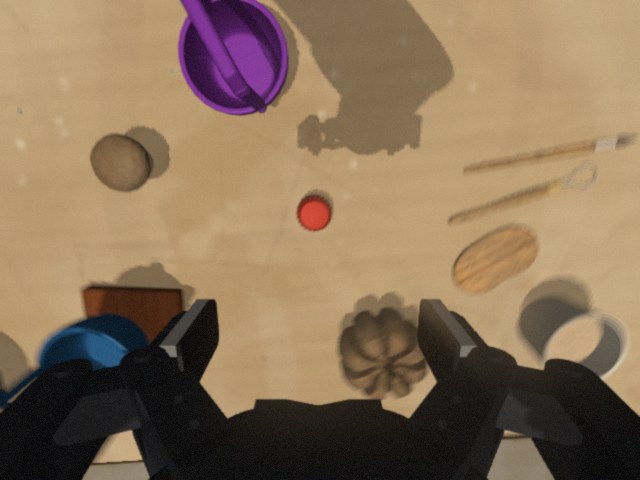

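The pot hangs level. The wrist view shows the cap at (314,213).

Run:
```python
from h import *
s,p=pickle.load(open("w13.pkl","rb"))["wrist"]
h=cv2.cvtColor(p["image"],cv2.COLOR_BGR2HSV);m=((h[...,0]<6)|(h[...,0]>174))&(h[...,1]>180)&(h[...,2]>60)
k,l,st,c=cv2.connectedComponentsWithStats(m.astype(np.uint8));i=1+np.argmax(st[1:,4]);print(st[i],c[i],plane(p,c[i],.02,s),plane(p,c[i],.03,s))
```

```text
[299 197  31  33 726] [313.39669421 213.72727273] [0.51351404 0.23942417 0.02      ] [0.51163608 0.23965283 0.03      ]
```

Call:
{"api": "drive_tool", "payload": {
  "rows": [
    {"slide": [0.006,-0.004,-0.02],"rot": [-0.2,-0.1,-3]},
    {"slide": [0,0,-0.035],"rot": [0,0,0]},
    {"slide": [0,0,-0.035],"rot": [0,0,0]},
    {"slide": [0,0,-0.035],"rot": [0,0,0]},
    {"slide": [0,0,-0.035],"rot": [0,0,0]},
    {"slide": [0,0,-0.03],"rot": [0,0,0]},
    {"slide": [0,0,-0.015],"rot": [0,0,0]},
    {"slide": [0,0,0],"rot": [0,0,0]}
  ]
}}

```text
clock: 13.4
eef_pos: [0.5174, 0.2297, 0.1439]
eef_rot: [0.083, 0.997, -0.002, 0.001]
ft_force: [0.1, 0.1, 0.3]
grip_width: 0.0853
```

Run:
```python
from h import *
s,p=look('w14')["wrist"]
h=cv2.cvtColor(p["image"],cv2.COLOR_BGR2HSV);m=((h[...,0]<6)|(h[...,0]>174))&(h[...,1]>180)&(h[...,2]>60)
k,l,st,c=cv2.connectedComponentsWithStats(m.astype(np.uint8));i=1+np.argmax(st[1:,4]);print(st[i],c[i],plane(p,c[i],.02,s),plane(p,c[i],.03,s))
```

```text
13.45 pos [0.5178 0.2299 0.1451] ydir 80.45 zax [ 0.0031 -0.0029 -1.    ] F [ 0.03 -0.97  0.38] T [ 0.11 -0.02  0.03] w 0.0857 q [ 0.18  0.49 -0.84  1.76  0.41  1.08  0.6 ]
[ 296  224   72   72 3229] [330.42613812 262.83431403] [0.5157799  0.23764951 0.02      ] [0.51226761 0.23786393 0.03      ]
```

View pics/wrist_w14.png

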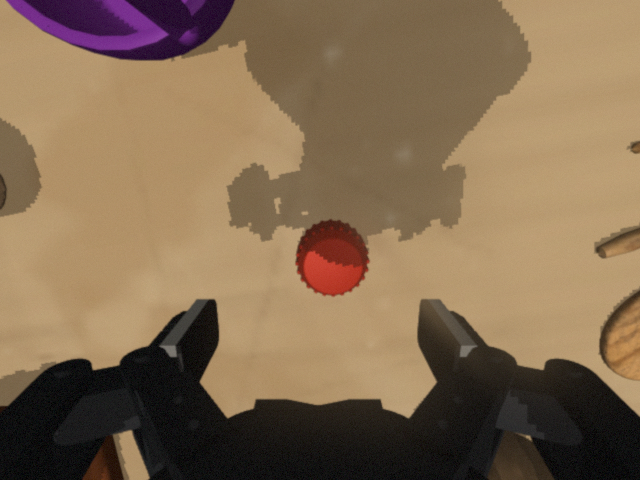

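Call:
{"api": "drive_tool", "payload": {
  "rows": [
    {"slide": [-0.0045,0.009,-0.01],"rot": [0.17,0.18,2]},
    {"slide": [0,0,-0.02],"rot": [0,0,0]},
    {"slide": [0,0,-0.02],"rot": [0,0,0]},
    {"slide": [0,0,-0.01],"rot": [0,0,0]},
    {"slide": [0,0,0],"rot": [0,0,0]}
  ]
}}

```text
clock: 13.95
eef_pos: [0.516, 0.2431, 0.0889]
eef_rot: [0.063, 0.998, 0.003, 0.005]
ft_force: [-0.0, -0.1, -0.6]
grip_width: 0.0854
```

Run:
```python
from h import *
s,p=look('w15')["wrist"]
```

```text
14.0 pos [0.5162 0.2433 0.0896] ydir 82.76 zax [ 0.0103  0.0055 -0.9999] F [-0.93 -0.22 -0.25] T [0.02 0.04 0.05] w 0.085 q [ 0.13  0.57 -0.81  1.79  0.49  0.98  0.57]
```

View pics/wrist_w15.png

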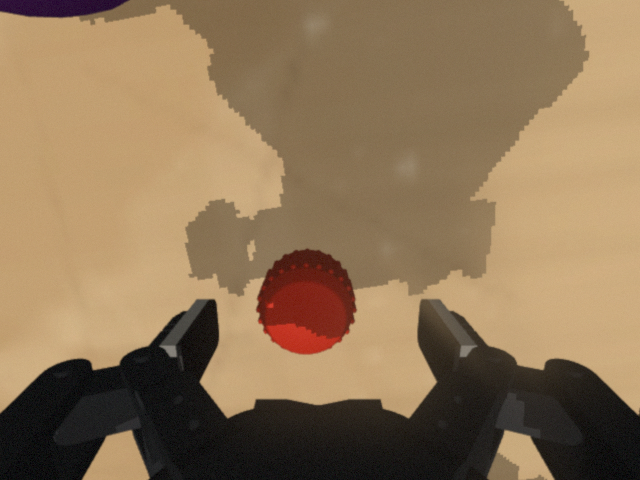

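Call:
{"api": "drive_tool", "payload": {
  "rows": [
    {"slide": [-0.003,-0.004,-0.006],"rot": [-0.3,0.6,-0.3]},
    {"slide": [0,0,-0.004],"rot": [0,0,0]},
    {"slide": [0,0,0],"rot": [0,0,0]}
  ]
}}

```text
clock: 14.3
eef_pos: [0.5141, 0.2397, 0.0813]
eef_rot: [0.066, 0.998, 0.001, 0.001]
ft_force: [-0.1, 0.1, 0.7]
grip_width: 0.0855
```

Call:
{"api": "drive_tool", "payload": {
  "rows": [
    {"slide": [0,0,0],"rot": [0,0,0]},
    {"slide": [0,0,0],"rot": [0,0,0]},
    {"slide": [0,0,0],"rot": [0,0,0]},
    {"slide": [0,0,0],"rot": [0,0,0]},
    {"slide": [0,0,0],"rot": [0,0,0]},
    {"slide": [0,0,0],"rot": [0,0,0]}
  ],
  "claw": 1,
  "newtons": 80
}}

```text
clock: 14.9
eef_pos: [0.5148, 0.2401, 0.0828]
eef_rot: [0.066, 0.998, 0.001, 0.002]
ft_force: [0.3, -0.5, -0.7]
grip_width: 0.0419
```

Run:
```python
from h import *
s,p=look('w16')["wrist"]
```

```text
14.95 pos [0.5148 0.2401 0.0827] ydir 82.44 zax [ 0.0043  0.0015 -1.    ] F [-0.42 -0.25 -0.35] T [-0.02  0.01  0.01] w 0.0418 q [ 0.13  0.57 -0.8   1.8   0.49  0.98  0.57]
```

View pics/wrist_w16.png

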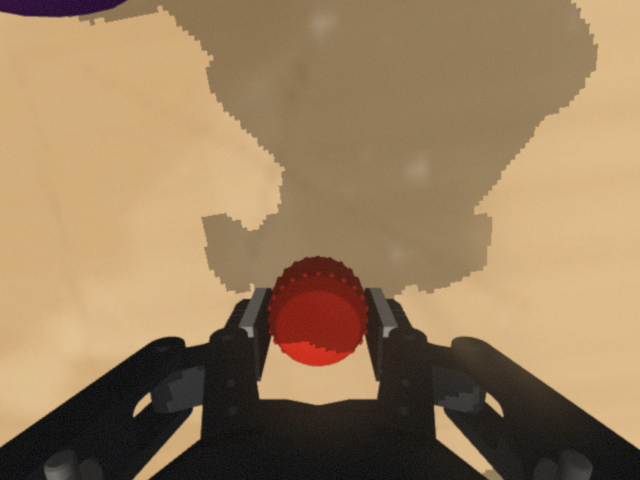

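Run:
```python
from h import *
s,p=pickle.load(open("w16.pkl","rb"))["wrist"]
h=cv2.cvtColor(p["image"],cv2.COLOR_BGR2HSV);m=((h[...,0]<6)|(h[...,0]>174))&(h[...,1]>180)&(h[...,2]>40)
k,l,st,c=cv2.connectedComponentsWithStats(m.astype(np.uint8));i=1+np.argmax(st[1:,4]);print(st[i])
x,y,w,hh=st[i][:4]
print("near edge",plane(p,(318,y-.5),.0,s),plane(p,(318,y-.5),.003,s),"far top",plane(p,(318,y+hh),.034,s),plane(p,(318,y+hh),.028,s))
xc=.513
for xc in(.511,.513,.515): print(xc,proj(p,(xc-.022,.24,.0),s),proj(p,(xc-.022,.24,.030),s),proj(p,(xc+.018,.24,.034),s))
```

```text
[ 268  258  101  108 7529]
near edge [0.49526945 0.24322028 0.        ] [0.49427398 0.24334257 0.003     ] far top [0.5300628  0.23849751 0.034     ] [0.53439929 0.23794194 0.028     ]
0.511 [309.4445594  245.79839768] [307.79258006 267.98183297] [321.32812139 363.34342907]
0.513 [310.03240526 249.83328082] [308.51759839 272.81535196] [321.96021103 367.53672874]
0.515 [310.61616213 253.84009781] [309.23646193 277.60783846] [322.58721692 371.69630266]
```

Cap gripped at 41.8 mm, centred between the pads. I'll lift and carry it beside the stud so the wrist camera can measure the stud relative to the tool.

Call:
{"api": "drive_tool", "payload": {
  "rows": [
    {"slide": [0,0,0.02],"rot": [0,0,0]},
    {"slide": [0,0,0.04],"rot": [0,0,0]},
    {"slide": [0,0,0.045],"rot": [0,0,0]},
    {"slide": [0,0,0.045],"rot": [0,0,0]},
    {"slide": [0,0,0.045],"rot": [0,0,0]},
    {"slide": [0,0,0.045],"rot": [0,0,0]},
    {"slide": [0,0,0.025],"rot": [0,0,0]},
    {"slide": [0,0,0],"rot": [0,0,0]}
  ]
}}

```text
clock: 15.75
eef_pos: [0.5107, 0.2387, 0.3557]
eef_rot: [0.065, 0.998, 0.0, -0.001]
ft_force: [-0.1, -0.2, -0.9]
grip_width: 0.0418
```

Call:
{"api": "drive_tool", "payload": {
  "rows": [
    {"slide": [0.01,-0.014,0],"rot": [0,0,0]},
    {"slide": [0.015,-0.023,0],"rot": [0,0,0]},
    {"slide": [0.018,-0.028,0],"rot": [0,0,0]},
    {"slide": [0.018,-0.028,0],"rot": [0,0,0]},
    {"slide": [0.018,-0.028,0],"rot": [0,0,0]},
    {"slide": [0.016,-0.025,0],"rot": [0,0,0]},
    {"slide": [0.01,-0.016,0],"rot": [0,0,0]},
    {"slide": [0,0,0],"rot": [0,0,0]}
  ]
}}

```text
clock: 16.55
eef_pos: [0.6191, 0.0621, 0.3446]
eef_rot: [0.066, 0.998, -0.003, -0.006]
ft_force: [0.0, -0.1, -0.2]
grip_width: 0.0417
```

Run:
```python
from h import *
s,p=look('w17')["wrist"]
```

```text
16.6 pos [0.6184 0.0636 0.3447] ydir 82.56 zax [-0.0133 -0.0045 -0.9999] F [ 0.28 -0.68 -1.75] T [-0.02  0.04  0.02] w 0.0415 q [ 0.43  0.43 -0.84  1.36  0.32  1.5   1.05]
```

View pics/wrist_w17.png

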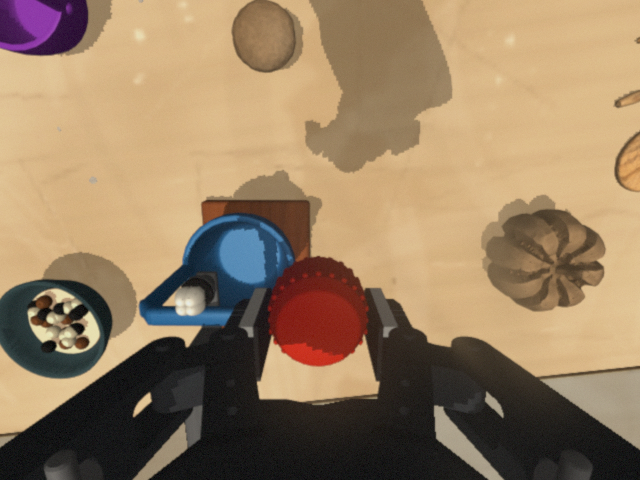

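The stud's top shows at about (188,303), left of the cap.

Run:
```python
from h import *
s,p=pickle.load(open("w17.pkl","rb"))["wrist"]
cv2.imwrite("pics/c17.png",cv2.resize(p["image"][250:340,140:260],None,fx=6,fy=6,interpolation=cv2.INTER_CUBIC))
print(plane(p,(188,303),.2385,s),plane(p,(191,296),.229,s))
```

```text
[ 0.62289405 -0.01355717  0.2385    ] [ 0.62257674 -0.01531807  0.229     ]
```

View pics/c17.png

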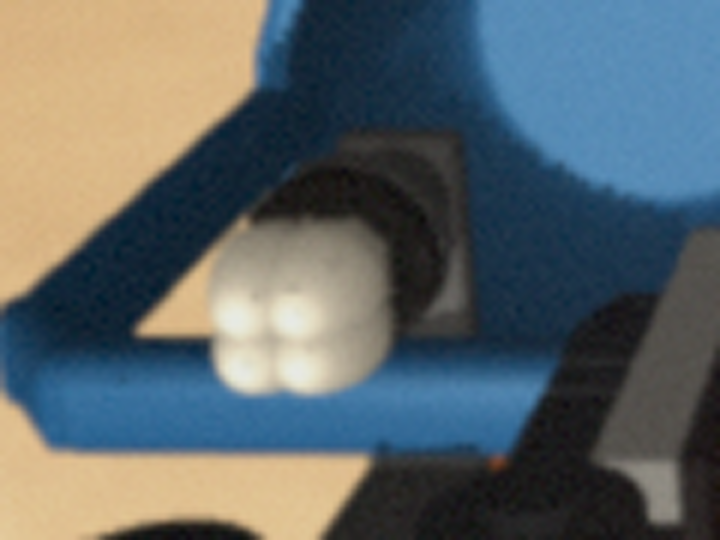

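Run:
```python
from h import *
s,p=pickle.load(open("w17.pkl","rb"))["wrist"]
print(plane(p,(184.6,305.9),.2375,s),plane(p,(190,300.4),.229,s))
X=plane(p,(184.6,305.9),.2375,s)
R=Ro.from_quat(s["eef_rot"]).as_matrix()
print("stud in tool",R.T@(X-s["eef_pos"]))
s2,p2=pickle.load(open("w16.pkl","rb"))["wrist"];R2=Ro.from_quat(s2["eef_rot"]).as_matrix()
print("cap in tool (x=.514)",R2.T@(np.array([.514,.2401,0])-s2["eef_pos"]))
```

```text
[ 0.62483051 -0.01640706  0.2375    ] [ 0.62529468 -0.01657015  0.229     ]
stud in tool [-0.01728183 -0.076322    0.10744099]
cap in tool (x=.514) [ 0.00117752 -0.00025763  0.08278115]
```

Call:
{"api": "drive_tool", "payload": {
  "rows": [
    {"slide": [0.002,-0.015,0],"rot": [0.26,-0.76,0]},
    {"slide": [0.0015,-0.02,0],"rot": [0,0,0]},
    {"slide": [0.0015,-0.02,0],"rot": [0,0,0]},
    {"slide": [0.0015,-0.015,0],"rot": [0,0,0]},
    {"slide": [0.001,-0.008,0],"rot": [0,0,0]},
    {"slide": [0,0,0],"rot": [0,0,0]}
  ]
}}

```text
clock: 17.2
eef_pos: [0.623, -0.0082, 0.3429]
eef_rot: [0.058, 0.998, 0.002, -0.002]
ft_force: [-0.3, 0.7, 0.7]
grip_width: 0.0417
```

Run:
```python
from h import *
look('w18',())
```

```text
17.2 pos [ 0.623  -0.0082  0.3429] ydir 83.3 zax [-0.0032  0.0035 -1.    ] F [-0.33  0.75  0.67] T [ 0.03  0.05 -0.02] w 0.0417 q [ 0.54  0.43 -0.82  1.37  0.3   1.48  1.19]
```

Call:
{"api": "drive_tool", "payload": {
  "rows": [
    {"slide": [0.002,-0.006,-0.003],"rot": [-0.2,-0.18,-0.8]},
    {"slide": [0,-0.002,-0.003],"rot": [0,0,0]},
    {"slide": [0,0,0],"rot": [0,0,0]}
  ]
}}

```text
clock: 17.5
eef_pos: [0.6249, -0.0139, 0.3364]
eef_rot: [0.064, 0.998, 0.0, 0.0]
ft_force: [0.6, -0.4, -0.5]
grip_width: 0.042
```

Run:
```python
from h import *
o=look('w19',('side','scene'))
a=o["side"][1]["image"];b=o["scene"][1]["image"]
cv2.imwrite('pics/c19.png',np.hstack([cv2.resize(a[140:240,235:325],None,fx=4,fy=4),cv2.resize(b[140:240,255:345],None,fx=4,fy=4)]))
```

```text
17.6 pos [ 0.625  -0.0138  0.3368] ydir 82.62 zax [ 7.e-04  8.e-04 -1.e+00] F [-0.    1.38 -0.14] T [ 0.   -0.02 -0.04] w 0.0416 q [ 0.54  0.43 -0.81  1.38  0.31  1.46  1.19]
```

View pics/c19.png

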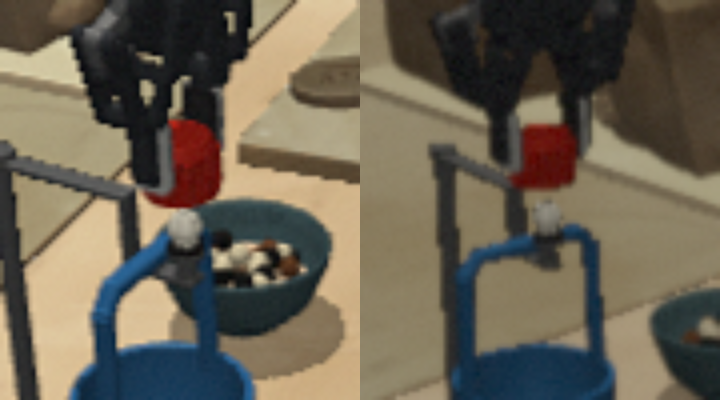

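The cap lines up over the stud in both views. I'll make a fine correction and descend.

Call:
{"api": "drive_tool", "payload": {
  "rows": [
    {"slide": [0.0007,-0.0027,-0.002],"rot": [0,0,-0.2]},
    {"slide": [0,0,-0.005],"rot": [0,0,0]},
    {"slide": [0,0,-0.005],"rot": [0,0,0]},
    {"slide": [0,0,0],"rot": [0,0,0]}
  ]
}}

```text
clock: 18.0
eef_pos: [0.6257, -0.0159, 0.3238]
eef_rot: [0.066, 0.998, 0.001, 0.0]
ft_force: [0.1, 0.3, -0.9]
grip_width: 0.042
```

Run:
```python
from h import *
o=look('w20',('side','scene'))
a=o["side"][1]["image"];b=o["scene"][1]["image"]
cv2.imwrite('pics/c20.png',np.hstack([cv2.resize(a[160:220,255:315],None,fx=6,fy=6,interpolation=cv2.INTER_CUBIC),cv2.resize(b[160:220,270:330],None,fx=6,fy=6,interpolation=cv2.INTER_CUBIC)]))
```

```text
18.1 pos [ 0.6259 -0.0159  0.3245] ydir 82.46 zax [ 0.0016  0.0011 -1.    ] F [-1.07  0.91 -0.19] T [0.   0.03 0.01] w 0.042 q [ 0.55  0.44 -0.81  1.39  0.31  1.44  1.18]
```

View pics/c20.png

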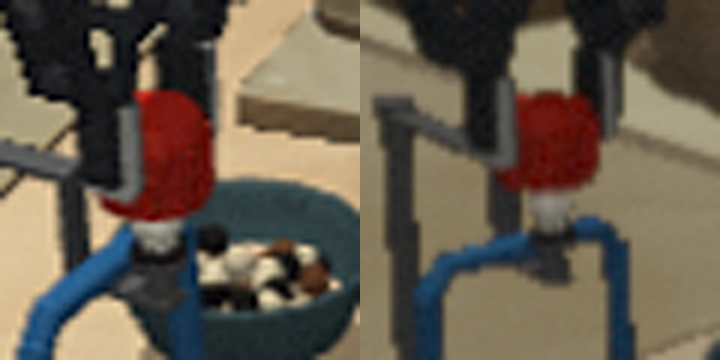

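The cap's mouth is centred on the stud in both views. Pressing down now.

Call:
{"api": "drive_tool", "payload": {
  "rows": [
    {"slide": [0,-0.0005,-0.004],"rot": [0,0,0]},
    {"slide": [0,0,-0.003],"rot": [0,0,0]}
  ]
}}

```text
clock: 18.3
eef_pos: [0.626, -0.0163, 0.3177]
eef_rot: [0.066, 0.998, 0.001, 0.001]
ft_force: [-0.7, 0.1, 0.0]
grip_width: 0.0416
```

Call:
{"api": "drive_tool", "payload": {
  "rows": [
    {"slide": [0,0,-0.003],"rot": [0,0,0]}
  ]
}}

```text
clock: 18.4
eef_pos: [0.6261, -0.0167, 0.3148]
eef_rot: [0.066, 0.998, 0.0, 0.002]
ft_force: [-2.0, -2.2, 7.8]
grip_width: 0.042
```

Call:
{"api": "drive_tool", "payload": {
  "rows": [
    {"slide": [0,0,-0.003],"rot": [0,0,0]}
  ]
}}

```text
clock: 18.5
eef_pos: [0.6264, -0.0171, 0.3128]
eef_rot: [0.066, 0.998, -0.0, 0.002]
ft_force: [-3.1, -1.4, 12.4]
grip_width: 0.042
```

Call:
{"api": "drive_tool", "payload": {
  "rows": [
    {"slide": [-0.0005,0.0003,-0.003],"rot": [0,0,0]}
  ]
}}

```text
clock: 18.6
eef_pos: [0.6261, -0.0171, 0.3108]
eef_rot: [0.067, 0.998, -0.0, 0.003]
ft_force: [-2.3, -1.6, 7.7]
grip_width: 0.0415
```

Call:
{"api": "drive_tool", "payload": {
  "rows": [
    {"slide": [-0.0005,0.0003,-0.003],"rot": [0,0,0]}
  ]
}}

```text
clock: 18.7
eef_pos: [0.6257, -0.017, 0.3084]
eef_rot: [0.067, 0.998, -0.001, 0.003]
ft_force: [-0.4, -1.1, -0.7]
grip_width: 0.0416
```

Call:
{"api": "drive_tool", "payload": {
  "rows": [
    {"slide": [0,0,-0.003],"rot": [0,0,0]}
  ]
}}

```text
clock: 18.8
eef_pos: [0.6256, -0.0171, 0.3053]
eef_rot: [0.067, 0.998, -0.001, 0.003]
ft_force: [0.1, -0.0, -1.1]
grip_width: 0.0417
```

The force peaked at 12.4 N and dropped to 0, which is the click. I'll keep pressing into the washer.

Call:
{"api": "drive_tool", "payload": {
  "rows": [
    {"slide": [0,0,-0.003],"rot": [0,0,0]}
  ]
}}

```text
clock: 18.9
eef_pos: [0.6256, -0.0171, 0.3019]
eef_rot: [0.067, 0.998, -0.001, 0.003]
ft_force: [0.7, -0.3, 2.3]
grip_width: 0.0417
```

Call:
{"api": "drive_tool", "payload": {
  "rows": [
    {"slide": [0,0,-0.003],"rot": [0,0,0]}
  ]
}}

```text
clock: 19.0
eef_pos: [0.6258, -0.0171, 0.2993]
eef_rot: [0.067, 0.998, -0.001, 0.004]
ft_force: [-5.9, -2.7, 29.6]
grip_width: 0.042
```

Call:
{"api": "drive_tool", "payload": {
  "rows": [
    {"slide": [0,0,-0.003],"rot": [0,0,0]}
  ]
}}

```text
clock: 19.1
eef_pos: [0.626, -0.017, 0.2992]
eef_rot: [0.067, 0.998, -0.001, 0.005]
ft_force: [-15.1, -3.3, 37.5]
grip_width: 0.0417
```

Call:
{"api": "drive_tool", "payload": {
  "rows": [
    {"slide": [-0.0005,0,-0.0008],"rot": [0,-0.1,0]},
    {"slide": [0,0,-0.0012],"rot": [0,0,0]}
  ]
}}

```text
clock: 19.3
eef_pos: [0.6257, -0.0168, 0.3003]
eef_rot: [0.067, 0.998, -0.002, 0.007]
ft_force: [-4.7, -1.1, 9.4]
grip_width: 0.0417
```

Call:
{"api": "drive_tool", "payload": {
  "rows": [
    {"slide": [0,0,-0.0012],"rot": [0,0,0]},
    {"slide": [0,0,-0.0012],"rot": [0,0,0]}
  ]
}}

```text
clock: 19.5
eef_pos: [0.6256, -0.0167, 0.2999]
eef_rot: [0.067, 0.998, -0.002, 0.008]
ft_force: [-5.3, -1.6, 10.0]
grip_width: 0.0416
```

Run:
```python
from h import *
o=look('w21',('side','scene'))
a=o["side"][1]["image"];b=o["scene"][1]["image"]
cv2.imwrite('pics/c21.png',np.hstack([cv2.resize(a[160:280,235:325],None,fx=4,fy=4,interpolation=cv2.INTER_CUBIC),cv2.resize(b[160:280,260:350],None,fx=4,fy=4,interpolation=cv2.INTER_CUBIC)]))
from station import r
import time
for i in range(4): print(r.read_state()["ft_force"].round(1))
```

```text
19.6 pos [ 0.6256 -0.0168  0.2999] ydir 82.29 zax [ 0.0151 -0.0052 -0.9999] F [-5.23 -1.15  9.9 ] T [-0.24  1.11 -0.01] w 0.0419 q [ 0.55  0.44 -0.81  1.44  0.33  1.38  1.17]
[-5.2 -1.2  9.9]
[-5.2 -1.2  9.9]
[-5.2 -1.2  9.9]
[-5.2 -1.2  9.9]
```

View pics/c21.png

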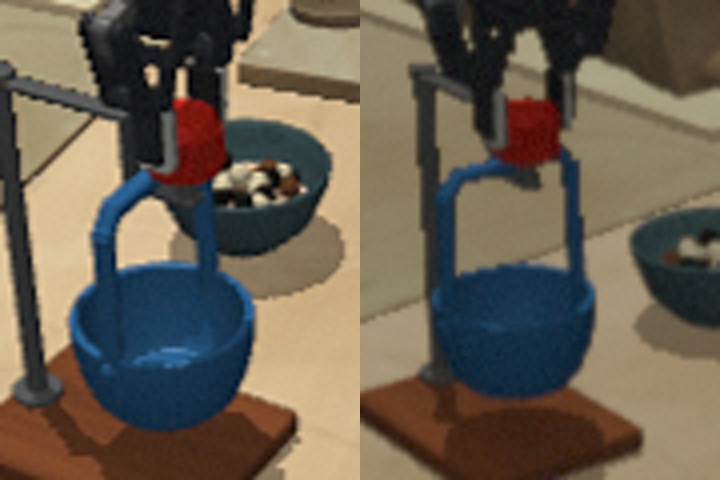

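View pics/scene_w21.png

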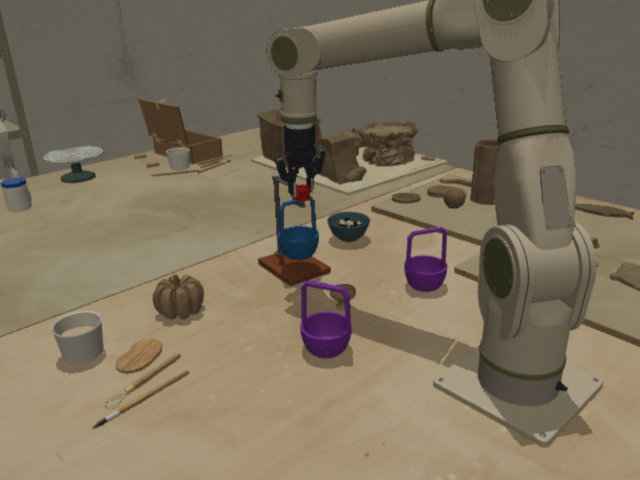

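Snapped home and pressing at about 10 N. I'll straighten the small tilt and press a bit more firmly.

Call:
{"api": "drive_tool", "payload": {
  "rows": [
    {"slide": [0,0,-0.0015],"rot": [0.2,0.4,0]},
    {"slide": [0,0,-0.0018],"rot": [0.1,0.3,0]}
  ]
}}

```text
clock: 19.8
eef_pos: [0.6262, -0.0171, 0.2995]
eef_rot: [0.068, 0.998, -0.0, 0.003]
ft_force: [-4.5, -1.4, 15.2]
grip_width: 0.0419
```

Call:
{"api": "drive_tool", "payload": {
  "rows": [
    {"slide": [0,0,-0.0018],"rot": [0,0.2,0]}
  ]
}}

```text
clock: 19.9
eef_pos: [0.6265, -0.0171, 0.2995]
eef_rot: [0.068, 0.998, -0.001, 0.002]
ft_force: [-7.5, -1.5, 15.8]
grip_width: 0.042
```

Run:
```python
from h import *
look('w22',('side','scene','wrist'))
look('w23',('side','scene'))
```

```text
20.05 pos [ 0.6264 -0.017   0.2995] ydir 82.24 zax [ 0.0044 -0.002  -1.    ] F [-5.68 -1.92 15.55] T [-0.3   1.33 -0.03] w 0.0414 q [ 0.55  0.45 -0.81  1.43  0.33  1.39  1.17]
20.15 pos [ 0.6264 -0.017   0.2995] ydir 82.24 zax [ 0.0046 -0.002  -1.    ] F [-6.68 -1.47 14.84] T [-0.36  1.29  0.02] w 0.0414 q [ 0.55  0.45 -0.81  1.43  0.33  1.39  1.17]
```

View pics/wrist_w22.png

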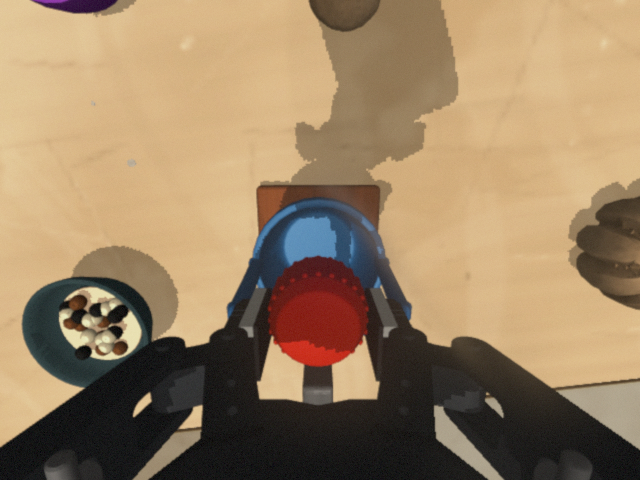

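The cap hasn't slipped in the grip, the press holds steady at about 15 N, and the pot hangs on the hook. Handing in.

```bash
python3 -c "
from station import r
print(r.finish_job()); s=r.read_state(); print(s['clock'],s['ft_force'],s['eef_pos'])"
```

```text
the job is handed in; nothing more can be done
None
the job is handed in; nothing more can be done
```

The blue pot is hanging by its handle on the stand's hook, released, and the red cap is clicked onto the stud. I handed the job in at about 20 s of the 72 s, with the arm still pressing the cap down. No verdict was reported, and no force reading came back after the hand-in.

- **Pot:** My first grip caught only the rounded top edge of the strap, so I reopened, went lower and gripped again before lifting. The pot was on the hook before I touched the cap. The last pictures show it hanging level between the collar and the riser.
- **Cap:** The force rose to about 12 N and dropped to zero at the click. The washer was then squeezed about 3 mm. The force briefly reached about 37 N downward, plus 15 N sideways, when it bottomed out, so I eased off.
- **Last checks before hand-in:** The press was steady at about 15 N downward, with about 6 N sideways remaining. The cap had not slipped in the fingers.
- **Bystanders:** The mushroom, pumpkin and bead bowl looked unmoved in the last pictures; I judged this by eye and did not measure their positions.

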